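Fit the battery pack in the label printer and lock it

ROBOT

A 6-joint arm with a two-finger parallel gripper is mounted at the origin on a cart in front of the work surface, level with it; the furniture and walls round the work are solid. World frame = base frame: x ahead of the robot, y to its left, z up, the work surface at z = 0. Lengths are in mm, angles in rad, forces in N, time in s.
With the tool pointing down it reaches from about 275 to 1000 mm from the base axis. Payload 8.4 kg.
Tool frame: the origin (TCP) lies at the very end of the fingers, on their centre line; the grasp point (between the pads) lies 19 mm behind it; z points along the fingers, y is the line along which they close (so a half turn about z gives the same grasp; the last joint's range is limited). The gripper opens to 85 mm and grips with 20 to 120 N. Pads are 22 mm wide; open, the fingers measure 114 mm over their backs; the gripper's body (76 mm by 85 mm) begins 54 mm behind the grasp point. The pads swing forward as they close: fully open they stand 13 mm farther back than shut.
Start: joints at [-1.11, 0.353, 1.633, -0, 1.155, -0.002], TCP at [279.034, -559.257, 231.281] pointing down, gripper open.
Joint ranges: [-2.63, 2.63], [-0.92, 2.1], [0.06, 2.66], [-1.3, 4.44], [0, 2.69], [-3.02, 3.02]. Speed limits (rad/s): [2.22, 2.22, 2.79, 3.14, 3.14, 3.14].

INTERFACE

Orientations are given as [roll, pitch, yaw] about the fixed x, y, z axes, in that order (R = Rz(yaw) Ry(pitch) Rx(roll)).
In Python, from rig import sensors, grab_frame, camera_params, order gives the robot as it stands. The module is installed in compiled form; this text tells all that it offers.
- The arm moves only by the tool move_arm, never from a script. Its argument "motion" is a list of rows, each a list of 7 numbers: the turn, a rotation vector about the tool's x, y, z in fractions of the full range, 1 being 180 degrees, then the shift along the tool's x, y, z in a scale on which 1.0 is 800 mm, then the finger opening in m, from 0 to 0.0854. A call has 1 to 8 rows; each row is the pose to reach, as a shift and turn from the pose commanded when the call began, along the tool's axes at that moment; what a row does not reach only later rows make up. A row lasts 1/8 s, in which the tool goes at most 62.5 mm and 10.7 degrees, less where a joint would pass 70% of its speed; a pose out of reach is approached as far as the arm can. A shift or turn number past 1, either way, is cut back to 1. A call with a gripper value outside its range is refused whole. The fingers move at their own pace and stop on an object; "grip_force" is the grip in N (left out, the last holds). Time passes only in rows, so rows that repeat a pose let the fingers close. It gives the time, the measured TCP pose, the force, the opening and the grip force at its end, in the units of the state.
- sensors.sense(): the state, without advancing time (a new reading comes with each control period).
- grab_frame(name): name is "scene" or "side" or "wrist"; returns (picture, depth): 420x560x3 uint8, red, green, blue; 420x560 float32, mm along the optical axis (not along the pixel's ray), 0 where there is no reading.
- camera_params(name): a dict with "camera_matrix" (3x3 intrinsics, pixels), "world_from_camera" (4x4, takes a point from camera to world coordinates). Camera axes: x right, y down, z forward; pixel columns grow to the right and rows downward; lengths in mm; the calibration is good to about 2 mm. The wrist camera is an equidistant fisheye: a pixel r from the principal point sees the ray r / f radians off the axis. A picture is of the moment at which its call begins: read the wrist's pose just before it. camera_params takes no time and is no camera call; for the wrist camera it gives the pose at the moment of the call.
- order.sign_off(): hands the job in; it is judged then, once.
The state is a dict: "clock": time; "qpos": joint angles; "qvel": joint speeds; "joint_efforts": joint torques, N m; "eef_pos": TCP position; "tcp_rot": TCP orientation; "contact_force": force on the tool from outside, world axes, zero at the start; "wrist_torque": the same for the moment, N m; "opening": opening from 0.0 (shut) to 1.0 (fully open); "grasp_force": force on a finger pad.
Only numpy, scipy, OpenCV 4.12 (cv2) and the standard library are available. Lean on these libraries where they do the work, as an engineer would, in place of code of your own. Each camera call takes 0.05 s, during which the arm holds its last target. There are 200 camera calls.

TASK

Fit the loose battery pack into the open bay of the label printer: slide its thin contact tongue in under the lip, gently push back the sprung contacts and rock the pack down until it lies flat on the bay floor. Then slide the lock fully over it. Be gentle with the printer, and leave the label roll and the screwdriver where they are.

Things in the scene. Friction and masses are not known exactly. Their poses are not given: they have to be found in the camera images.
- printer: Portable label printer lying on its face, grey casing 150 x 104 mm, fixed to the bench. Origin: centre of its underside; x runs from the bay's lip end to the lock end, z up. Deck 36.5 mm above the bench. It holds a black bay insert, open at the top. Behind the bay the casing rises to a hump 49 mm above the bench, x = 28 to 75 mm. Bay and contacts bear 20 N from the pack, knocks included.
- bay_seat (a point): Point on the bay floor, at the printer's x = -11 mm, z = 30 mm: where the pack's origin lies when seated, if the insert is in its nominal place. The insert is screwed down through slotted ears and sits up to 6 mm either way along x (contacts, lip and heel wall together; pushing does not shift it), which no listed pose tells. Pocket 38 mm wide, side walls 6.5 mm high, bevelled.
- contact_nominal (a point): Nominal place of the sprung contact plate's face at rest, on the bay floor, at the printer's x = -42 mm (truly up to 6 mm off, with the insert). Pushed toward -x the plate gives 4.2 mm, with 0.5 N at first and 1 N more per mm, then is solid. It stands under a lip whose edge lies 1 mm to its +x side; lip underside 10.5 mm, top 13 mm above the bay floor.
- heel_nominal (a point): Nominal place of the heel wall's face, on the bay floor, always 64.5 mm to the +x side of the contact plate at rest (so also up to 6 mm off). The wall is 18.6 mm high. The 67 mm pack goes down only with the contact plate pushed back about 3 mm or a little more; the plate then springs it against this wall.
- battery_pack: Dark rectangular battery pack, 67 x 36 x 18 mm, about 0.11 kg, flat on the bench. Origin: centre of its underside; x from tongue to heel, z out of its top. The first 13 mm at the -x end are a contact tongue 6.5 mm thick, level with the underside, 32 mm wide; the rest is the full block. Grip it across its width, fingertips 9 mm or more above its underside, so that they clear the printer's deck.
- lock (a joint): Lock slide on the printer's hump: 0 = open, 0.018 m = fully closed, when its plate overlaps the top of the pack's heel. It slides toward the printer's -x, needs about 3 N, stays where it is left, and passes only when the pack lies flat (1.3 mm above its top).
- lock_knob (a point): Centre of the top of the lock slide's ribbed knob, a bar 10 mm along x, 26 mm along y; it stands 10 mm above its sliding plate, whose top is 52 mm above the bench. Open, it is at the printer's x = 49 mm; there are 21 mm of hump behind it.
- label_roll: White roll of labels, 68 mm across, 41 mm high, standing loose on the bench; origin at the centre of its underside.
- screwdriver: Screwdriver with green handle, 173 mm long, lying loose on the bench.
Not all that is in view belongs to the job. What is shaped like the battery_pack but yellow is not meant.

How it is judged:
By the outcome, as a careful person would: the job done as asked, in the order asked, and still so for the second after the job is handed in, with the robot touching nothing.
It also fails if it takes over 62 s, if anything falls off the work surface, if the arm or the gripper's body presses on something with over 40 N, if the wrist force passes 120 N, or if a joint passes its speed limit or range.

## Working session

There is one attempt and no reset: what is moved stays moved. The work goes in short steps, Python scripts to look and compute and a tool call to move; the robot and the scene stay as the last step left them, time stands still between calls to the robot, and variables do not carry over. Pictures are saved under pics/ and viewed, at most 10 in all, crops included, and the job is handed in when it is done.

Besides the shell and the picture viewer there is one more tool, called after ">>>" as name([rows], argument=value, ...), one row to a line, values as JSON. move_arm: Moves the arm, as the interface text tells. Its arguments: {"type":"object","properties":{"motion":{"type":"array","items":{"type":"array","items":{"type":"number"}}},"grip_force":{"type":"number"}},"required":["motion"]}

```bash
mkdir -p pics; python3 - <<'E'
from rig import sensors, grab_frame, camera_params, order
import cv2,numpy as np
print(sensors.sense())
for n in ("scene","side"):
    p,d=grab_frame(n); cv2.imwrite(f"pics/{n}0.png",p[:,:,::-1]); np.save(f"{n}0.npy",d)
    print(camera_params(n))
E
```

```text
{'clock': 0.0, 'qpos': array([-1.11042219e+00,  3.53642246e-01,  1.63415156e+00,  1.54084190e-05,
        1.15519067e+00, -2.39650151e-03]), 'qvel': array([ 0.00074955, -0.00180925,  0.00203689,  0.00103819, -0.00162444,
       -0.00023525]), 'joint_efforts': array([-5.04972428e-03, -6.05261636e+01, -3.42075098e+01, -1.94483837e-04,
        9.32304858e-03,  1.83598792e-05]), 'eef_pos': array([ 278.80983979, -558.82605448,  230.55790998]), 'tcp_rot': array([-3.14020087e+00, -1.74235240e-05,  4.62764394e-01]), 'contact_force': array([-0.65055953,  0.47040401, -0.00698602]), 'wrist_torque': array([ 0.05245439, -0.01037401, -0.01433497]), 'grasp_force': 0.0, 'opening': 0.9996412279453636}
{'camera_matrix': array([[504.00965643,   0.        , 281.91736082],
       [  0.        , 504.00965643, 205.74943727],
       [  0.        ,   0.        ,   1.        ]]), 'world_from_camera': array([[ 8.69776826e-01, -2.97421462e-01,  3.93736901e-01,
        -4.55278335e+01],
       [-4.93083269e-01, -5.54429137e-01,  6.70430624e-01,
        -1.15448080e+03],
       [ 1.88987539e-02, -7.77270099e-01, -6.28883161e-01,
         9.85841742e+02],
       [ 0.00000000e+00,  0.00000000e+00,  0.00000000e+00,
         1.00000000e+00]])}
{'camera_matrix': array([[539.79841563,   0.        , 276.86752159],
       [  0.        , 539.79841563, 209.59086626],
       [  0.        ,   0.        ,   1.        ]]), 'world_from_camera': array([[-9.09887347e-01, -2.41477467e-01,  3.37333143e-01,
        -1.38265402e+01],
       [-4.14854508e-01,  5.27921649e-01, -7.41076561e-01,
         9.48957016e+02],
       [ 8.67821691e-04, -8.14240361e-01, -5.80527244e-01,
         9.70898723e+02],
       [ 0.00000000e+00,  0.00000000e+00,  0.00000000e+00,
         1.00000000e+00]])}
```

View pics/scene0.png

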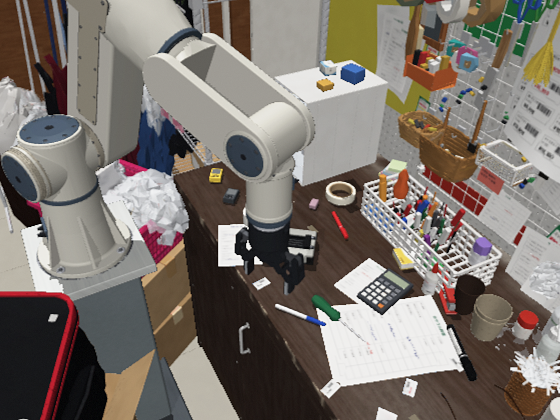

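View pics/side0.png

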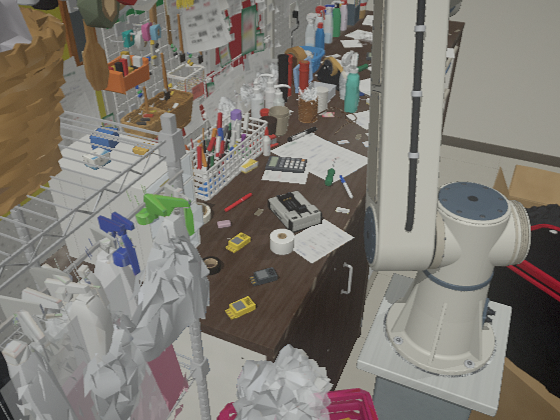

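The side view shows the printer at about (295,210), the roll at (282,240), the dark pack at (264,276) and the yellow decoys at (238,242) and (241,307). In the scene view the arm hides part of the printer. I'll enlarge the side view.

```bash
python3 - <<'E'
import cv2,numpy as np
a=cv2.imread("pics/side0.png")
c=cv2.resize(a[180:300,230:350],(600,600),interpolation=cv2.INTER_CUBIC);cv2.imwrite("pics/sidec.png",c)
E
cat > h.py <<'E'
import numpy as np
from rig import sensors, grab_frame, camera_params, order
def px(P,d,u,v):
    K=P['camera_matrix'];z=d[int(round(v)),int(round(u))]
    return (P['world_from_camera']@[(u-K[0,2])/K[0,0]*z,(v-K[1,2])/K[1,1]*z,z,1])[:3]
def plane(P,u,v,h):
    K=P['camera_matrix'];T=P['world_from_camera']
    r=T[:3,:3]@[(u-K[0,2])/K[0,0],(v-K[1,2])/K[1,1],1];return T[:3,3]+r*(h-T[2,3])/r[2]
E
python3 - <<'E'
from h import *
d=np.load('side0.npy');P=camera_params('side')
for n,u,v in [('pr',295,210),('pack',264,276),('roll',282,240)]: print(n,px(P,d,u,v).round(1))
E
```

```text
pr [ 472.8 -248.8   48.5]
pack [448.3  14.   15.7]
roll [ 451.1 -106.6   46.5]
```

View pics/sidec.png

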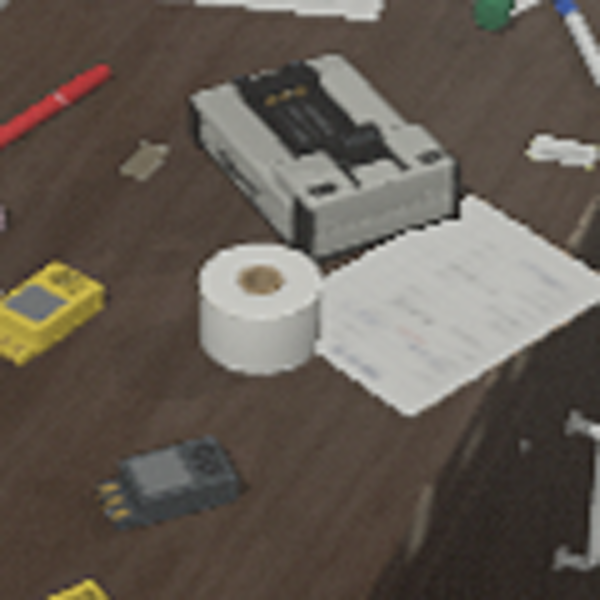

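The enlarged view shows the printer with its gold contacts and lip at the far end (285,95) and its hump toward the camera. The pack's gold tongue points left (115,500). I'll move the wrist camera over them.

```bash
cat >> h.py <<'E'
import json
from scipy.spatial.transform import Rotation as Ro
def Rt(a): return Ro.from_euler('xyz',a)
def load():
    return json.load(open('cmd.json'))
def save(p,rv): json.dump([list(map(float,p)),list(map(float,rv))],open('cmd.json','w'))
def applied(row):  # commanded pose after the last row of a call
    p,e=load();R=Ro.from_rotvec(e)
    p=np.array(p)+1000*R.apply(row[3:6]);R=R*Ro.from_rotvec(row[:3]);save(p,R.as_rotvec())
    return p,R
def goto(p1,R1):
    p,e=load();R=Ro.from_rotvec(e)
    s=R.inv().apply(np.array(p1)-p)/1000;t=(R.inv()*R1).as_rotvec()
    print('turn',t.round(4),'shift',s.round(4),'deg',np.degrees(np.linalg.norm(t)).round(1),'mm',(1000*np.linalg.norm(s)).round(1))
def down(yaw): return Ro.from_euler('z',yaw)*Ro.from_euler('x',np.pi)
E
python3 - <<'E'
from h import *
save([279.034,-559.257,231.281],down(0.4626).as_rotvec())
P=camera_params('wrist');s=sensors.sense()
R=Rt(s['tcp_rot']);T=P['world_from_camera'];print(P['camera_matrix'])
print((R.inv().as_matrix()@T[:3,:3]).round(3),R.inv().apply(T[:3,3]-s['eef_pos']).round(1))
goto([440,-120,330],down(1.2))
E
```

```text
[[325.1922621    0.         277.84184153]
 [  0.         325.1922621  213.59122309]
 [  0.           0.           1.        ]]
[[-0.    -0.962 -0.272]
 [ 1.    -0.    -0.   ]
 [ 0.    -0.272  0.962]] [  68.3   -1.  -142.9]
turn [ 0.      0.     -0.7374] shift [ 0.3401 -0.3213 -0.0987] deg 42.2 mm 478.1
```

```bash
python3 - <<'E'
from h import *
goto([440,-200,300],down(1.2))
E
```

```text
turn [ 0.      0.     -0.7374] shift [ 0.3044 -0.2497 -0.0687] deg 42.2 mm 399.6
```

The rows are not in the units I measure in: shifts go in shares of 800 mm and turns go in shares of 180 degrees. I convert before sending: 0.304 m is 0.38, -0.25 m is -0.3125, -0.737 rad is -0.2346.

>>> move_arm([
  [0, 0, -0.2346, 0.38, -0.3125, -0.0863, 0.0854],
  [0, 0, -0.2346, 0.38, -0.3125, -0.0863, 0.0854],
  [0, 0, -0.2346, 0.38, -0.3125, -0.0863, 0.0854],
  [0, 0, -0.2346, 0.38, -0.3125, -0.0863, 0.0854],
  [0, 0, -0.2346, 0.38, -0.3125, -0.0863, 0.0854],
  [0, 0, -0.2346, 0.38, -0.3125, -0.0863, 0.0854],
  [0, 0, -0.2346, 0.38, -0.3125, -0.0863, 0.0854],
  [0, 0, -0.2346, 0.38, -0.3125, -0.0863, 0.0854],
])

```text
clock: 1.1
eef_pos: [440.0, -198.5, 300.5]
tcp_rot: [3.141, -0.0, 1.203]
contact_force: [-0.5, -0.2, 0.4]
opening: 1.003
grasp_force: 0.0
```

```bash
python3 - <<'E'
from h import *
import cv2
print(applied([0,0,-0.737,0.304,-0.25,-0.069])[0],sensors.sense()['eef_pos'],sensors.sense()['tcp_rot'],sensors.sense()['qvel'].round(3))
P=camera_params('wrist')
p,d=grab_frame('wrist');np.savez('w1.npz',p=p,d=d,T=P['world_from_camera'],K=P['camera_matrix'])
cv2.imwrite('pics/w1.png',cv2.resize(p[:,:,::-1],(800,600),interpolation=cv2.INTER_CUBIC))
E
```

```text
[ 439.51305728 -199.86519128  300.281     ] [ 439.97637814 -198.47561832  300.46008882] [ 3.14125058e+00 -8.76899224e-05  1.20282068e+00] [-0.047  0.01   0.006 -0.014 -0.005 -0.028]
```

View pics/w1.png

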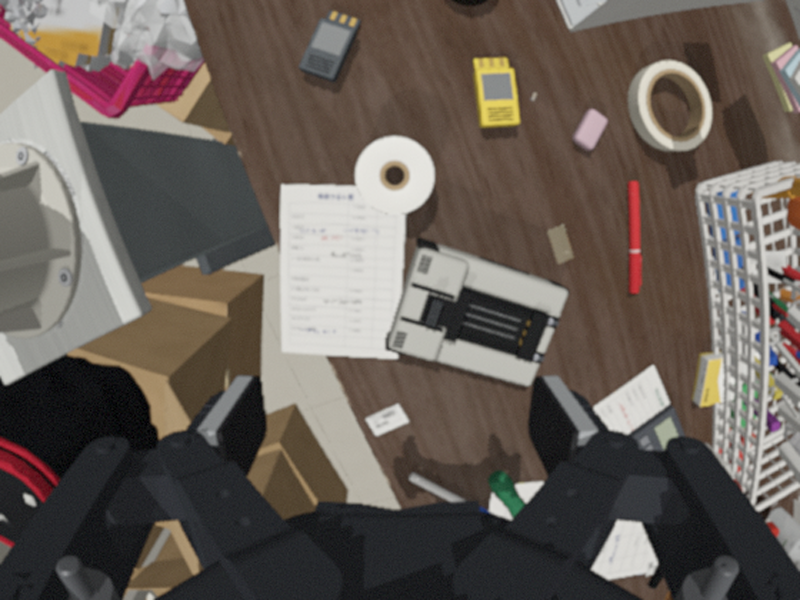

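The wrist view (800 px wide) shows the printer with corners near (430,243), (567,290), (530,386) and (392,347). Its hump is on the left and the gold contacts are at (530,330). The roll is at (395,175), and the pack is at (330,45) with its tongue pointing up. Next I'll deproject these with the depth.

```bash
cat >> h.py <<'E'
def cloud(f):
    z=np.load(f);d=z['d'];K=z['K'];T=z['T'];v,u=np.mgrid[0:420,0:560].astype(float)
    x=(u-K[0,2])/K[0,0];y=(v-K[1,2])/K[1,1];r=np.hypot(x,y)+1e-9;k=np.tan(r)/r
    W=np.stack([x*k*d,y*k*d,d,np.ones_like(d)],-1)@T.T
    W[d<=0]=np.nan
    return z['p'],W[...,:3]
E
python3 - <<'E'
from h import *
import cv2
p,W=cloud('w1.npz')
def rect(m,n):
    q=W[m][:,:2].astype(np.float32);print(n,len(q),cv2.minAreaRect(q),'z',np.nanmedian(W[m][:,2]).round(1));
v,u=np.mgrid[0:420,0:560];u8=u*800/560;v8=v*600/420;Z=W[...,2]
reg=(u8>380)&(u8<580)&(v8>230)&(v8<395)
print(np.histogram(Z[reg],bins=np.arange(-10,75,2.5)))
rect(reg&(Z>32)&(Z<41),'deck'); rect(reg&(Z>45)&(Z<53),'hump'); rect(reg&(Z>55)&(Z<65),'knob');rect(reg&(Z>30),'all')
rg=(u8>290)&(u8<370)&(v8<95);rect(rg&(Z>13)&(Z<22),'packtop');rect(rg&(Z>4)&(Z<9),'tongue');rect(rg&(Z>4),'packall')
print(np.histogram(Z[rg],bins=np.arange(-10,30,2)))
rg=(u8>345)&(u8<445)&(v8>125)&(v8<225);rect(rg&(Z>37)&(Z<48),'roll')
print('bench',np.nanmedian(Z[(u8>450)&(u8<540)&(v8>150)&(v8<230)]))
E
```

```text
(array([   0,    0,    2, 2213, 3681,  883,  287,   17,   17,   29,   29,
         50,   72,   37,   20,  421,  840,  408, 2567,  444,   99,  480,
        217, 1818,  673,   93,    5,   13,   64,   97,    1,    0,    0]), array([-10. ,  -7.5,  -5. ,  -2.5,   0. ,   2.5,   5. ,   7.5,  10. ,
        12.5,  15. ,  17.5,  20. ,  22.5,  25. ,  27.5,  30. ,  32.5,
        35. ,  37.5,  40. ,  42.5,  45. ,  47.5,  50. ,  52.5,  55. ,
        57.5,  60. ,  62.5,  65. ,  67.5,  70. ,  72.5]))
deck 3480 ((488.5250549316406, -280.2393798828125), (104.76567077636719, 153.67959594726562), 51.20659255981445) z 36.4
hump 2764 ((483.9794921875, -275.5960693359375), (99.96831512451172, 136.5309295654297), 51.268760681152344) z 49.2
knob 179 ((451.7479553222656, -250.8844451904297), (26.01786231994629, 10.305525779724121), 51.95050048828125) z 62.6
all 8153 ((490.6147766113281, -278.26934814453125), (113.3585205078125, 154.3537139892578), 51.631134033203125) z 38.1
packtop 1044 ((448.6756286621094, 5.202110290527344), (55.092506408691406, 36.87430191040039), 47.99147033691406) z 18.2
tongue 194 ((454.1669616699219, 8.9708251953125), (68.50296783447266, 33.2362060546875), 48.473262786865234) z 6.7
packall 1262 ((452.9957275390625, 9.998588562011719), (68.37046813964844, 36.87430191040039), 47.99147033691406) z 18.0
(array([   0,    0,    0,   15,  949, 1361,   83,   49,  124,   30,    8,
         10,   22,  393,  591,   35,    0,    0,    0]), array([-10,  -8,  -6,  -4,  -2,   0,   2,   4,   6,   8,  10,  12,  14,
        16,  18,  20,  22,  24,  26,  28]))
roll 2213 ((461.90093994140625, -130.56138610839844), (66.00836944580078, 67.66857147216797), 69.08647918701172) z 40.3
bench 0.2355124124364636
```

```bash
python3 - <<'E'
from h import *
goto([449.7,6.3,110],down(.838))
E
```

```text
turn [-0.     -0.      0.3616] shift [ 0.1958 -0.0653  0.1903] deg 20.7 mm 280.7
```

Converted, 0.196 m is 0.245, 0.19 m is 0.2375, 0.362 rad is 0.1152.

>>> move_arm([
  [0, 0, 0.1152, 0.245, -0.0813, 0.2375, 0.0854],
  [0, 0, 0.1152, 0.245, -0.0813, 0.2375, 0.0854],
  [0, 0, 0.1152, 0.245, -0.0813, 0.2375, 0.0854],
  [0, 0, 0.1152, 0.245, -0.0813, 0.2375, 0.0854],
  [0, 0, 0.1152, 0.245, -0.0813, 0.2375, 0.0854],
  [0, 0, 0.1152, 0.245, -0.0813, 0.2375, 0.0854],
  [0, 0, 0.1152, 0.245, -0.0813, 0.2375, 0.0854],
])

```text
clock: 2.02
eef_pos: [450.3, 5.2, 110.7]
tcp_rot: [3.141, 0.0, 0.837]
contact_force: [-0.2, 0.2, -0.5]
opening: 1.003
grasp_force: 0.0
```

```bash
cat > cap.py <<'E'
from h import *
import cv2,sys
def cap(n):
    s=sensors.sense();P=camera_params('wrist');p,d=grab_frame('wrist')
    np.savez(n+'.npz',p=p,d=d,T=P['world_from_camera'],K=P['camera_matrix'])
    cv2.imwrite(f'pics/{n}.png',cv2.resize(p[:,:,::-1],(800,600),interpolation=cv2.INTER_CUBIC));return s
E
python3 - <<'E'
from cap import *
print(applied([0,0,.362,.196,-.065,.19])[0])
cap('w2');s=cap('w3');print(s['eef_pos'],s['tcp_rot'],s['clock'])
p,W=cloud('w3.npz');Z=W[...,2]
near=np.hypot(W[...,0]-453,W[...,1]-10)<50
for n,a,b in(('top',16,21),('tongue',4.5,9),('all',4.5,21)):
    m=near&(Z>a)&(Z<b);q=W[m][:,:2].astype(np.float32);r=cv2.minAreaRect(q);print(n,len(q),r,np.median(Z[m]))
m=near&(Z>16)&(Z<21)
a=np.radians(48);c,s_=np.cos(a),np.sin(a)
q=W[near&(Z>16)&(Z<21)][:,:2]-[453,10];t=q@[c,s_];w=q@[-s_,c]
for k in(t,w):print(np.percentile(k,[.3,1,3,97,99,99.7]).round(1))
q=W[near&(Z>5)&(Z<8)][:,:2]-[453,10];t=q@[c,s_];w=q@[-s_,c]
for k in(t,w):print(np.percentile(k,[.3,1,3,97,99,99.7]).round(1))
E
```

```text
[450.03512889   6.36353128 110.281     ]
[450.55326354   5.10374559 110.98405425] [ 3.14058180e+00 -5.59902630e-04  8.36516491e-01] 2.075
top 3217 ((448.5402526855469, 6.000724792480469), (54.132930755615234, 35.92694091796875), 46.80323028564453) 18.295497987531235
tongue 707 ((471.2427978515625, 30.158611297607422), (13.314425468444824, 32.567237854003906), 45.48740005493164) 6.781810013394278
all 4003 ((452.88702392578125, 10.630096435546875), (66.83341217041016, 35.92694091796875), 46.80323028564453) 18.08773296342264
[-32.7 -32.1 -30.7  19.6  20.5  21. ]
[-17.5 -16.9 -16.   17.7  18.4  18.8]
[20.5 20.7 20.9 33.2 33.7 33.8]
[-16.  -15.9 -15.1  14.8  15.6  15.6]
```

```bash
python3 - <<'E'
from h import *
goto([449.5,7.6,8.5],down(.817))
E
```

```text
turn [-0.     -0.      0.0206] shift [ 0.0006 -0.0012  0.1018] deg 1.2 mm 101.8
```

Converted, 0.102 m is 0.1275, -0.0012 m is -0.0015, 0.021 rad is 0.0067.

>>> move_arm([
  [0, 0, 0.0067, 0.0008, -0.0015, 0.0625, 0.065],
  [0, 0, 0.0067, 0.0008, -0.0015, 0.1063, 0.065],
  [0, 0, 0.0067, 0.0008, -0.0015, 0.1275, 0.065],
  [0, 0, 0.0067, 0.0008, -0.0015, 0.1275, 0.045],
  [0, 0, 0.0067, 0.0008, -0.0015, 0.1275, 0.03],
  [0, 0, 0.0067, 0.0008, -0.0015, 0.1275, 0.03],
  [0, 0, 0.0067, 0.0008, -0.0015, 0.1275, 0.03],
  [0, 0, 0.0067, 0.0008, -0.0015, 0.1275, 0.03],
], grip_force=60)

```text
clock: 3.12
eef_pos: [450.4, 7.4, 9.4]
tcp_rot: [3.14, -0.001, 0.817]
contact_force: [-1.2, -4.2, 8.8]
opening: 0.404
grasp_force: 60.9
```

```bash
python3 - <<'E'
from h import *
print(applied([0,0,.021,.0006,-.0012,.102])[0],sensors.sense())
# printer: view pose (pack in hand), hovering over the bay, tool x = -printer x
a=np.radians(141.4);o=np.array([488.5,-280.2])
print(o-11*np.array([np.cos(a),np.sin(a)]))
E
```

```text
[449.54503084   7.61245238   8.281     ] {'clock': 3.125, 'qpos': array([ 1.32434503e-02,  4.47495818e-01,  2.15414106e+00, -5.17782405e-04,
        5.37810743e-01,  7.67648487e-01]), 'qvel': array([-0.00154181, -0.00048373, -0.00294341,  0.00030231, -0.00024101,
        0.00063888]), 'joint_efforts': array([  1.42984595, -45.46823859, -15.36745191,   0.47332585,
        -0.43205135,  -0.04968221]), 'eef_pos': array([450.4404836 ,   7.37496158,   9.41061106]), 'tcp_rot': array([ 3.13986439e+00, -1.29802716e-03,  8.16836816e-01]), 'contact_force': array([-1.1815279 , -4.16650204,  8.79226863]), 'wrist_torque': array([-0.48216235,  0.20323038, -0.03209616]), 'grasp_force': 60.85740566253662, 'opening': 0.4036985056949629}
[ 497.0967252  -287.06267556]
```

```bash
python3 - <<'E'
from h import *
goto([403,-212,150],down(-.674))
E
```

```text
turn [-0.      0.      1.4906] shift [-0.1919  0.1164 -0.1417] deg 85.4 mm 265.5
```

Converted, -0.192 m is -0.24, 0.06 m is 0.075, 0.18 rad is 0.0573.

>>> move_arm([
  [0, 0, 0, 0, 0, -0.05, 0.03],
  [0, 0, 0.0573, 0, 0, -0.125, 0.03],
  [0, 0, 0.1146, -0.05, 0.0375, -0.1775, 0.03],
  [0, 0, 0.1719, -0.1, 0.075, -0.1775, 0.03],
  [0, 0, 0.2292, -0.15, 0.1125, -0.1775, 0.03],
  [0, 0, 0.2865, -0.2, 0.145, -0.1775, 0.03],
  [0, 0, 0.3438, -0.24, 0.145, -0.1775, 0.03],
  [0, 0, 0.4011, -0.24, 0.145, -0.1775, 0.03],
])

```text
clock: 4.12
eef_pos: [401.1, -213.1, 150.6]
tcp_rot: [3.141, 0.0, -0.452]
contact_force: [-0.2, -1.0, -0.9]
opening: 0.404
grasp_force: 60.5
```

Converted, 0.23 rad is 0.0732.

>>> move_arm([
  [0, 0, 0.0573, 0, 0, 0, 0.03],
  [0, 0, 0.0732, 0, 0, 0, 0.03],
  [0, 0, 0.0732, 0, 0, 0, 0.03],
  [0, 0, 0.0732, 0, 0, 0, 0.03],
])

```text
clock: 4.62
eef_pos: [402.6, -211.7, 150.5]
tcp_rot: [-3.141, -0.0, -0.672]
contact_force: [-1.0, 0.7, -1.3]
opening: 0.398
grasp_force: 60.5
```

```bash
python3 - <<'E'
from cap import *
applied([0,0,1.26,-.192,.116,-.142]);p,R=applied([0,0,.23,0,0,0]);print(p,R.as_euler('xyz'))
s=cap('w4');print(s['eef_pos'],s['tcp_rot'],s['clock'],s['contact_force'],s['wrist_torque'])
E
```

```text
[ 402.62538357 -211.74694838  150.281     ] [-3.14159265e+00  6.66133815e-16 -6.73400000e-01]
[ 402.57476561 -211.67175708  150.50766005] [-3.14148527e+00 -3.41130364e-04 -6.71880228e-01] 4.625 [-0.99912804  0.66651295 -1.25365554] [-0.01032027 -0.01520126  0.06062513]
```

View pics/w4.png

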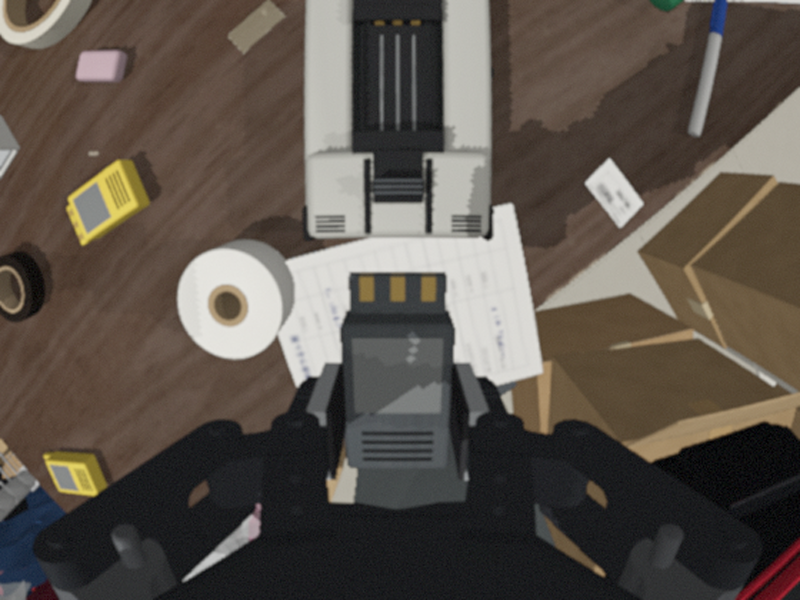

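The pack is held straight with its tongue up at (398,290). The printer's lip and contacts are at (398,20), the bay floor runs down to row 128, and the knob is at (398,188). I'll measure these from the depth.

```bash
python3 - <<'E'
from cap import *
p,W=cloud('w4.npz');Z=W[...,2]
u0=np.array([np.cos(2.468),np.sin(2.468)]);o=np.array([488.5,-280.2])
near=np.hypot(W[...,0]-o[0],W[...,1]-o[1])<105
v,u=np.mgrid[0:420,0:560]
near&=(v<175)
def rr(a,b,n):
    m=near&(Z>a)&(Z<b);q=W[m][:,:2].astype(np.float32);r=cv2.minAreaRect(q);print(n,len(q),r,np.median(Z[m]).round(2))
rr(45,51,'hump');rr(57,66,'knob');rr(30,52,'all')
# side edges -> yaw
def fr(pt,a): 
    d=pt[...,:2]-o;c,s=np.cos(a),np.sin(a);return d[...,0]*c+d[...,1]*s,-d[...,0]*s+d[...,1]*c
best=None
for a in np.arange(2.44,2.50,.005):
    x,y=fr(W,a);m=near&(Z>34)&(Z<39)&(x>-60)&(x<20)
    e=[]
    for k in range(-60,20,4):
        mm=m&(x>=k)&(x<k+4);e.append([k+2,np.percentile(y[mm],1),np.percentile(y[mm],99)])
    e=np.array(e);print(a.round(3),np.polyfit(e[:,0],e[:,1],1).round(4),np.polyfit(e[:,0],e[:,2],1).round(4))
x,y=fr(W,2.468)
# profile along x at the bay middle
mid=near&(abs(y-np.median(y[near&(Z>57)&(Z<66)]))<12)
print('knob y',np.median(y[near&(Z>57)&(Z<66)]))
for k in range(-78,80,1):
    mm=mid&(x>=k)&(x<k+1)
    if mm.sum()>3: print(k,np.percentile(Z[mm],[10,50,90]).round(1),mm.sum(),end=' | ')
E
```

```text
hump 6833 ((481.7091979980469, -275.61895751953125), (100.62042236328125, 132.3499298095703), 51.17033767700195) 49.11
knob 497 ((451.7071838378906, -251.4095458984375), (24.830217361450195, 9.348878860473633), 51.501548767089844) 62.9
all 19386 ((482.99072265625, -276.98468017578125), (106.57465362548828, 139.28836059570312), 51.66717529296875) 37.4
2.44 [ 3.09000e-02 -5.04682e+01] [3.09000e-02 5.04423e+01]
2.445 [ 2.43000e-02 -5.04624e+01] [2.78000e-02 5.04347e+01]
2.45 [ 2.08000e-02 -5.04422e+01] [2.20000e-02 5.04456e+01]
2.455 [ 1.6200e-02 -5.0437e+01] [1.65000e-02 5.04255e+01]
2.46 [ 1.01000e-02 -5.04429e+01] [1.29000e-02 5.04241e+01]
2.465 [ 6.00000e-03 -5.04379e+01] [8.10000e-03 5.04405e+01]
2.47 [ 3.80000e-03 -5.03702e+01] [4.20000e-03 5.04572e+01]
2.475 [-1.50000e-03 -5.04008e+01] [-2.50000e-03  5.04156e+01]
2.48 [-5.80000e-03 -5.03991e+01] [-6.2000e-03  5.0469e+01]
2.485 [-1.07000e-02 -5.04212e+01] [-1.19000e-02  5.04816e+01]
2.49 [-1.69000e-02 -5.04154e+01] [-1.68000e-02  5.04654e+01]
2.495 [-2.12000e-02 -5.04022e+01] [-2.22000e-02  5.04641e+01]
2.5 [-2.84000e-02 -5.04344e
[... 2697 characters left out ...]
9 | 47 [62.2 63.  63.9] 65 | 48 [61.8 62.5 63.6] 34 | 49 [62.4 63.4 64.3] 69 | 50 [61.8 62.5 63.2] 33 | 51 [60.9 61.8 62.7] 33 | 52 [51.2 52.1 53. ] 33 | 53 [51.4 52.1 52.8] 64 | 54 [51.  51.8 53. ] 35 | 55 [48.6 49.4 50.1] 33 | 56 [48.2 49.  50. ] 33 | 57 [48.5 49.3 50.1] 66 | 58 [48.5 49.3 50.2] 33 | 59 [48.5 49.4 50.2] 35 | 60 [48.6 49.4 50.3] 63 | 61 [48.2 49.4 49.9] 31 | 62 [48.6 49.4 50.5] 35 | 63 [48.4 49.3 50.2] 62 | 64 [48.4 49.5 50.2] 33 | 65 [49.  49.8 50.4] 31 | 66 [48.5 49.5 50.3] 60 | 67 [48.4 49.2 50.1] 35 | 68 [48.4 49.3 49.8] 32 | 69 [48.7 49.5 50.4] 52 | 70 [47.8 48.7 49.4] 42 | 71 [48.  48.6 49.7] 31 | 72 [46.7 47.4 48.5] 31 | 73 [43.8 44.6 45.6] 31 | 79 [2.9 3.7 4.7] 27 |
```

```bash
python3 - <<'E'
from cap import *
p,W=cloud('w4.npz')
R=Ro.from_euler('xyz',[np.pi,0,-.6725]);t0=np.array([402.6,-211.7,150.4])
Q=R.inv().apply((W-t0).reshape(-1,3)).reshape(W.shape);X,Y,H=Q[...,0],Q[...,1],-Q[...,2]
v,u=np.mgrid[0:420,0:560]
m=(abs(X)<60)&(abs(Y)<16)&(H>-15)&(H<15)&(v>180)
for k in range(-35,45):
    q=m&(X>=k)&(X<k+1)
    if q.sum()>3: print(k,np.percentile(H[q],[10,50,90]).round(1),q.sum(),end=' | ')
for k in (-12,-5,0,5,12,18):
    q=(abs(Y)<25)&(H>5)&(H<12)&(X>=k)&(X<k+3)&(v>180); print('\ny',k,np.percentile(Y[q],[1,99]).round(1) if q.sum()>5 else q.sum(),end='')
q=(abs(Y)<25)&(H>-5)&(H<1)&(X>=28)&(X<38)&(v>180); print('\ntongue y',np.percentile(Y[q],[1,99]).round(1))
# plate/lip detail
x=None
E
```

```text
-30 [7.8 8.4 8.8] 39 | -29 [8.2 8.8 9.2] 86 | -28 [8.5 8.9 9.7] 94 | -27 [8.4 9.1 9.6] 99 | -26 [8.3 9.1 9.7] 104 | -25 [ 8.5  9.1 10. ] 108 | -24 [8.3 9.  9.8] 129 | -23 [8.4 9.  9.7] 86 | -22 [8.4 9.2 9.7] 103 | -21 [8.2 9.  9.8] 125 | -20 [8.4 9.1 9.8] 115 | -19 [8.5 9.1 9.8] 94 | -18 [ 8.4  9.3 10. ] 142 | -17 [8.3 8.9 9.5] 111 | -16 [8.5 9.  9.7] 105 | -15 [8.4 9.3 9.9] 118 | -14 [8.4 9.1 9.9] 122 | -13 [8.4 9.1 9.8] 122 | -12 [8.2 9.  9.8] 127 | -11 [8.1 8.9 9.7] 122 | -10 [8.4 9.  9.6] 127 | -9 [8.1 9.  9.6] 112 | -8 [8.3 9.1 9.7] 113 | -7 [8.4 9.1 9.8] 140 | -6 [8.3 9.1 9.9] 125 | -5 [ 8.3  9.2 10. ] 129 | -4 [8.4 9.1 9.8] 132 | -3 [8.4 9.1 9.7] 130 | -2 [8.4 9.  9.7] 133 | -1 [8.4 9.1 9.8] 130 | 0 [8.4 9.  9.7] 129 | 1 [8.5 9.  9.7] 140 | 2 [8.2 9.1 9.7] 133 | 3 [8.2 9.  9.7] 140 | 4 [8.4 9.1 9.8] 129 | 5 [8.4 9.  9.9] 142 | 6 [8.4 9.2 9.9] 144 | 7 [8.3 9.  9.7] 144 | 8 [8.5 9.1 9.9] 140 | 9 [8.3 9.1 9.8] 152 | 10 [8.4 9.1 9.7] 146 | 11 [8.4 9.1 9.7] 150 | 12 [8.2 9.1 9.8] 135 | 13 [8.4 9.1 9.9] 162 | 14 [8.4 9.  9.6] 148 | 15 [8.2 9.1 9.7] 154 | 16 [8.2 9.  9.7] 157 | 17 [8.3 9.1 9.8] 155 | 18 [8.3 9.2 9.7] 145 | 19 [8.3 9.  9.8] 165 | 20 [8.2 9.  9.7] 158 | 21 [8.1 9.  9.6] 154 | 22 [7.9 8.8 9.6] 178 | 23 [-1.3  5.4  8.8] 504 | 24 [-3.  -0.2  6.9] 321 | 25 [-3.4 -2.7 -1.9] 135 | 26 [-3.3 -2.6 -2. ] 146 | 27 [-3.4 -2.8 -2. ] 132 | 28 [-3.4 -2.5 -1.8] 136 | 29 [-3.4 -2.7 -1.7] 140 | 30 [-3.4 -2.6 -1.7] 147 | 31 [-3.4 -2.7 -1.9] 145 | 32 [-3.2 -2.6 -1.9] 132 | 33 [-3.4 -2.7 -1.9] 160 | 34 [-3.3 -2.5 -1.7] 142 | 35 [-3.3 -2.5 -1.8] 152 | 36 [-6.6 -3.1 -2. ] 213 | 37 [-6.1 -4.6 -3.1] 69 | 
y -12 [-17.1  16.8]
y -5 [-17.   17.1]
y 0 [-16.9  17. ]
y 5 [-16.9  17. ]
y 12 [-17.3  17.4]
y 18 [-17.5  17.7]
tongue y [-15.7  15.4]
```

```bash
cat >> h.py <<'E'
A=2.4735;O=np.array([488.5,-280.2]);XC=-47.4;FL=30.2
ex=np.array([np.cos(A),np.sin(A),0]);ez=np.array([0,0,1.])
def tool(bx,bz,deg,tx=36.8,h=9.0):
    "bx: tongue bottom corner relative to rest plate (printer x), bz above floor, tilt"
    a=np.radians(deg);c,s=np.cos(a),np.sin(a)
    f=-c*ex-s*ez;up=-s*ex+c*ez;z=-up;y=np.cross(z,f)
    B=np.r_[O,0]+(XC+bx)*ex+(FL+bz)*ez
    return B-tx*f+h*up, Ro.from_matrix(np.c_[f,y,z])
def F():
    s=sensors.sense();f=s['contact_force'];ey=np.cross(ez,ex)
    print('F xyz(printer)',np.round([f@ex,f@ey,f[2]],2),'torque',s['wrist_torque'].round(2),'t',s['clock'],'grip',s['grasp_force'])
    p,e=load();R=Ro.from_rotvec(e);d=s['eef_pos']-p
    print('meas-cmd in printer axes',np.round([d@ex,d@ey,d[2]],2),'rot',(R.inv()*Rt(s['tcp_rot'])).as_rotvec().round(4))
E
python3 - <<'E'
from h import *
F()
goto(*tool(14,25,22));goto(*tool(14,5,22));print(tool(14,5,22)[0])
E
```

```text
F xyz(printer) [ 0.39  0.64 -0.9 ] torque [-0.01  0.05  0.08] t 4.675 grip 60.524994134902954
meas-cmd in printer axes [ 0.08 -0.03  0.18] rot [ 0.0001  0.0003 -0.0014]
turn [-0.001  -0.384  -0.0052] shift [ 1.125e-01 -1.000e-04  7.300e-02] deg 22.0 mm 134.1
turn [-0.001  -0.384  -0.0052] shift [ 1.125e-01 -1.000e-04  9.300e-02] deg 22.0 mm 145.9
[ 490.58112079 -281.84232548   57.33017733]
```

Converted, 0.1125 m is 0.1406, 0.08 m is 0.1, -0.384 rad is -0.1222.

>>> move_arm([
  [-0.0003, -0.0414, -0.0016, 0.05, 0, 0, 0.03],
  [-0.0003, -0.0828, -0.0016, 0.1, 0, 0.0125, 0.03],
  [-0.0003, -0.1222, -0.0016, 0.1406, 0, 0.05, 0.03],
  [-0.0003, -0.1222, -0.0016, 0.1406, 0, 0.0913, 0.03],
  [-0.0003, -0.1222, -0.0016, 0.1406, 0, 0.1038, 0.03],
  [-0.0003, -0.1222, -0.0016, 0.1406, 0, 0.1163, 0.03],
  [-0.0003, -0.1222, -0.0016, 0.1406, 0, 0.1163, 0.03],
  [-0.0003, -0.1222, -0.0016, 0.1406, 0, 0.1163, 0.03],
])

```text
clock: 5.68
eef_pos: [491.0, -282.1, 58.8]
tcp_rot: [-3.141, 0.382, -0.668]
contact_force: [0.2, 0.9, -0.9]
opening: 0.397
grasp_force: 60.5
```

```bash
python3 - <<'E'
from cap import *
applied([-.001,-.384,-.005,.1125,0,.093]);F()
goto(*tool(9,1.0,22));goto(*tool(4.5,1,22))
p,d=grab_frame('side');cv2.imwrite('pics/s5.png',cv2.resize(p[180:270,250:370,::-1],(800,600),interpolation=cv2.INTER_CUBIC))
cap('w5');F()
E
```

```text
F xyz(printer) [ 0.45 -0.83 -0.95] torque [-0.14 -0.18  0.01] t 5.675 grip 60.53036570549011
meas-cmd in printer axes [-0.45 -0.15  1.48] rot [ 0.0001  0.0022 -0.0005]
turn [-0.0001  0.     -0.0002] shift [ 0.0061 -0.0001  0.0018] deg 0.0 mm 6.3
turn [-0.0001  0.     -0.0002] shift [ 0.0103 -0.0001  0.0001] deg 0.0 mm 10.3
F xyz(printer) [ 0.06  0.25 -1.26] torque [-0.14 -0.2  -0.02] t 5.775 grip 60.53050875663757
meas-cmd in printer axes [-0.44 -0.13  1.22] rot [ 0.0001  0.0019 -0.0004]
```

View pics/w5.png

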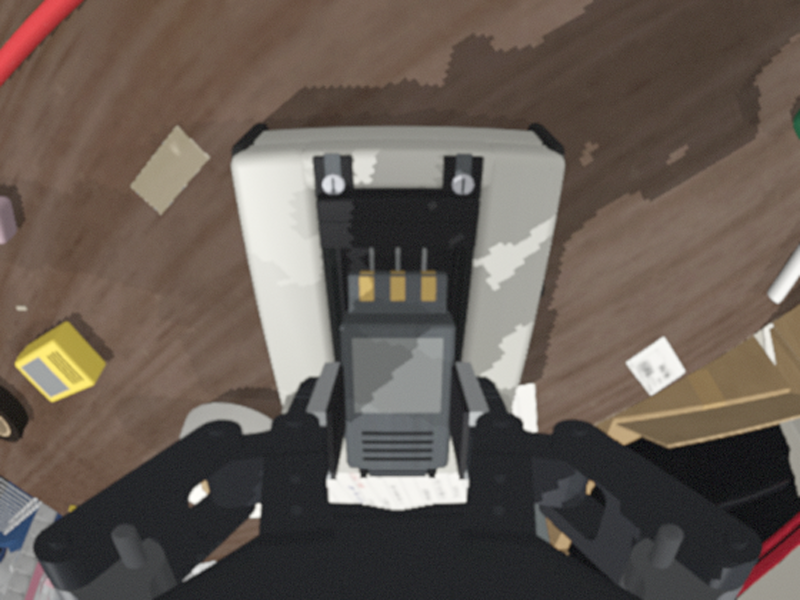

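The pack is centred in the bay. Its tongue end is at (398,272) and the lip edge is ahead of it at about row 248. I'll measure the gap from the depth.

```bash
python3 - <<'E'
from cap import *
p,W=cloud('w5.npz');Z=W[...,2];D=W[...,:2]-O;x=D@ex[:2];y=-D[...,0]*ex[1]+D[...,1]*ex[0]
v,u=np.mgrid[0:420,0:560]
m=(v<300)&(abs(y)<12)
for k in np.arange(-56,-24,1):
    q=m&(x>=k)&(x<k+1)
    if q.sum()>3: print(k,np.percentile(Z[q],[5,50,95]).round(1),q.sum(),end=' | ')
# walls: lateral profile at x -44..-38 outside the tongue; tongue lateral
print()
q=(v<300)&(x>-46)&(x<-40)
for k in range(-26,27):
    r=q&(y>=k)&(y<k+1)
    if r.sum()>3: print(k,np.percentile(Z[r],[10,50,90]).round(1),end=' | ')
q=(v<250)&(x>-33)&(x<-25)&(abs(y)<22)&(Z>34.5)
print('\npack y',np.percentile(y[q],[1,99]))
E
```

```text
-56 [42.7 43.6 44.5] 117 | -55 [42.7 43.6 44.4] 118 | -54 [42.8 43.6 44.4] 120 | -53 [42.8 43.6 44.5] 108 | -52 [42.7 43.6 44.5] 118 | -51 [42.7 43.5 44.5] 100 | -50 [42.6 43.5 44.4] 117 | -49 [42.6 43.4 44.3] 107 | -48 [42.6 43.2 43.8] 66 | -47 [42.3 42.3 42.4] 4 | -40 [29.9 30.5 31.2] 41 | -39 [29.4 30.3 31.2] 99 | -38 [29.4 30.2 31.2] 84 | -37 [29.6 31.  42.8] 150 | -36 [29.9 40.5 43. ] 280 | -35 [29.7 41.8 43.5] 217 | -34 [29.6 42.4 43.9] 207 | -33 [29.8 42.9 44.5] 205 | -32 [29.6 43.4 44.8] 199 | -31 [29.7 43.8 45.3] 180 | -30 [29.6 44.5 45.8] 138 | -29 [44.4 45.5 57.9] 169 | -28 [44.7 55.5 58.5] 393 | -27 [45.3 53.1 59.1] 336 | -26 [45.7 50.2 59.4] 355 | -25 [45.8 58.  60.1] 273 | 
-26 [34.  34.5 35.3] | -25 [34.3 34.9 35.1] | -24 [36.  36.  36.2] | -23 [36.1 36.7 37.3] | -22 [35.5 36.4 36.8] | -21 [34.7 35.3 35.6] | -20 [34.5 34.9 35.2] | -19 [34.3 34.8 35.2] | 19 [34.5 35.3 35.5] | 20 [34.9 35.  35.5] | 21 [35.6 36.3 36.9] | 22 [36.4 36.8 37.5] | 23 [35.6 36.4 36.9] | 24 [34.7 35.  35.8] | 25 [34.1 35.  35.7] | 26 [35.4 35.8 36.7] | 
pack y [-21.14861492  21.09472413]
```

Converted, 0.0061 m is 0.0076, 0.0018 m is 0.0023.

>>> move_arm([
  [0, 0, 0, 0.0038, 0, 0.0013, 0.03],
  [0, 0, 0, 0.0076, 0, 0.0023, 0.03],
  [0, 0, 0, 0.0076, 0, 0.0023, 0.03],
  [0, 0, 0, 0.0076, 0, 0.0023, 0.03],
  [0, 0, 0, 0.0076, 0, 0.0023, 0.03],
  [0, 0, 0, 0.0076, 0, 0.0023, 0.03],
])

```text
clock: 6.52
eef_pos: [494.4, -284.9, 53.3]
tcp_rot: [3.142, 0.384, -0.668]
contact_force: [-0.8, -0.7, -1.1]
opening: 0.4
grasp_force: 60.5
```

```bash
python3 - <<'E'
from cap import *
applied([0,0,0,.0061,0,.0018]);F();grab_frame('side');F();grab_frame('side');F()
goto(*tool(5,.5,22));goto(*tool(3,.5,22));goto(*tool(2,.5,22))
E
```

```text
F xyz(printer) [ 0.22  1.01 -1.12] torque [-0.15 -0.24  0.  ] t 6.525 grip 60.53015470504761
meas-cmd in printer axes [0.1  0.   0.02] rot [-0.0001 -0.     -0.0001]
F xyz(printer) [-0.44 -0.24 -1.7 ] torque [-0.17 -0.21 -0.02] t 6.575 grip 60.52987575531006
meas-cmd in printer axes [ 0.1   0.02 -0.  ] rot [-0.0001 -0.     -0.0002]
F xyz(printer) [-0.62 -0.07 -0.79] torque [-0.19 -0.22 -0.03] t 6.625 grip 60.53020477294922
meas-cmd in printer axes [ 0.13  0.03 -0.01] rot [-0.0001 -0.0001 -0.0002]
turn [-0.0001  0.     -0.0002] shift [ 0.0039 -0.0001 -0.001 ] deg 0.0 mm 4.0
turn [-0.0001  0.     -0.0002] shift [ 0.0057 -0.0001 -0.0018] deg 0.0 mm 6.0
turn [-0.0001  0.     -0.0002] shift [ 0.0067 -0.0001 -0.0022] deg 0.0 mm 7.0
```

Converted, 0.0057 m is 0.0071, 0.0039 m is 0.0049.

>>> move_arm([
  [0, 0, 0, 0.0015, 0, -0.0003, 0.03],
  [0, 0, 0, 0.0031, 0, -0.0006, 0.03],
  [0, 0, 0, 0.0049, 0, -0.0013, 0.03],
  [0, 0, 0, 0.006, 0, -0.0018, 0.03],
  [0, 0, 0, 0.0071, 0, -0.0023, 0.03],
  [0, 0, 0, 0.0071, 0, -0.0023, 0.03],
  [0, 0, 0, 0.0071, 0, -0.0023, 0.03],
])

```text
clock: 7.5
eef_pos: [499.2, -288.7, 52.9]
tcp_rot: [3.142, 0.384, -0.668]
contact_force: [-0.1, 0.3, -0.4]
opening: 0.401
grasp_force: 60.6
```

```bash
cat > st.py <<'E'
from cap import *
def avg(n=3):
    L=[]
    for i in range(n):
        s=sensors.sense();L.append(np.r_[s['contact_force']@ex,s['contact_force']@np.cross(ez,ex),s['contact_force'][2],s['wrist_torque']]);
        if i<n-1: grab_frame('side')
    print('avgF',np.mean(L,0).round(2));F()
E
python3 - <<'E'
from st import *
applied([0,0,0,.0057,0,-.0018]);avg()
for b in(2,1,0,-1,-1.3):goto(*tool(b,.5,22))
E
```

```text
avgF [ 0.41  0.59  0.12 -0.12 -0.14  0.03]
F xyz(printer) [0.52 1.59 1.02] torque [-0.12 -0.14  0.02] t 7.6 grip 60.629003047943115
meas-cmd in printer axes [-0.06 -0.    0.03] rot [-0.0001  0.0003 -0.0002]
turn [-0.0001  0.     -0.0002] shift [ 0.001  -0.0001 -0.0004] deg 0.0 mm 1.0
turn [-0.0001  0.     -0.0002] shift [ 0.0019 -0.0001 -0.0007] deg 0.0 mm 2.0
turn [-0.0001  0.     -0.0002] shift [ 0.0028 -0.0001 -0.0011] deg 0.0 mm 3.0
turn [-0.0001  0.     -0.0002] shift [ 0.0037 -0.0001 -0.0015] deg 0.0 mm 4.0
turn [-0.0001  0.     -0.0002] shift [ 0.004  -0.0001 -0.0016] deg 0.0 mm 4.3
```

```bash
python3 - <<'E'
from st import *
for b in(2,1,0):goto(*tool(b,.9,22))
E
```

```text
turn [-0.0001  0.     -0.0002] shift [ 0.0008 -0.0001 -0.0007] deg 0.0 mm 1.1
turn [-0.0001  0.     -0.0002] shift [ 0.0017 -0.0001 -0.0011] deg 0.0 mm 2.1
turn [-0.0001  0.     -0.0002] shift [ 0.0027 -0.0001 -0.0015] deg 0.0 mm 3.1
```

Converted, 0.0026 m is 0.0033, -0.0015 m is -0.0019.

>>> move_arm([
  [0, 0, 0, 0.0006, 0, -0.0008, 0.03],
  [0, 0, 0, 0.0015, 0, -0.0011, 0.03],
  [0, 0, 0, 0.0024, 0, -0.0014, 0.03],
  [0, 0, 0, 0.0033, 0, -0.0019, 0.03],
  [0, 0, 0, 0.0033, 0, -0.0019, 0.03],
  [0, 0, 0, 0.0033, 0, -0.0019, 0.03],
])

```text
clock: 8.35
eef_pos: [501.3, -290.3, 53.2]
tcp_rot: [3.142, 0.384, -0.668]
contact_force: [-1.4, 1.0, -0.4]
opening: 0.399
grasp_force: 60.6
```

```bash
python3 - <<'E'
from st import *
applied([0,0,0,.0026,0,-.0015]);avg(4)
for b in(0,-.5,-1,-1.3):goto(*tool(b,.9,22))
E
```

```text
avgF [ 2.03  0.05 -0.88  0.1   0.1  -0.01]
F xyz(printer) [ 2.47  0.43 -1.32] torque [0.07 0.09 0.01] t 8.5 grip 60.54934501647949
meas-cmd in printer axes [ 0.2   0.02 -0.07] rot [-0.0001 -0.0003 -0.0002]
turn [-0.0001  0.     -0.0002] shift [ 0.0001 -0.0001  0.    ] deg 0.0 mm 0.1
turn [-0.0001  0.     -0.0002] shift [ 0.0005 -0.0001 -0.0002] deg 0.0 mm 0.6
turn [-0.0001  0.     -0.0002] shift [ 0.001  -0.0001 -0.0004] deg 0.0 mm 1.1
turn [-0.0001  0.     -0.0002] shift [ 0.0013 -0.0001 -0.0005] deg 0.0 mm 1.4
```

```bash
sed -i 's/XC=-47.4/XC=-48.0/' h.py; python3 - <<'E'
from st import *
for b in(0,-.7,-1.3):goto(*tool(b,.7,22))
E
```

```text
turn [-0.0001  0.     -0.0002] shift [ 0.0007 -0.0001 -0.    ] deg 0.0 mm 0.7
turn [-0.0001  0.     -0.0002] shift [ 0.0014 -0.0001 -0.0003] deg 0.0 mm 1.4
turn [-0.0001  0.     -0.0002] shift [ 0.0019 -0.0001 -0.0005] deg 0.0 mm 2.0
```

Converted, 0.0019 m is 0.0024, 0.0014 m is 0.0018.

>>> move_arm([
  [0, 0, 0, 0.0009, 0, 0, 0.03],
  [0, 0, 0, 0.0018, 0, -0.0004, 0.03],
  [0, 0, 0, 0.0024, 0, -0.0006, 0.03],
  [0, 0, 0, 0.0024, 0, -0.0006, 0.03],
  [0, 0, 0, 0.0024, 0, -0.0006, 0.03],
])

```text
clock: 9.12
eef_pos: [502.8, -291.6, 53.1]
tcp_rot: [3.142, 0.384, -0.668]
contact_force: [-3.3, 2.0, 1.9]
opening: 0.397
grasp_force: 60.6
```

```bash
python3 - <<'E'
from st import *
applied([0,0,0,.0019,0,-.0005]);avg(5)
p,W=cloud('w5.npz')
cap('w6');p,W=cloud('w6.npz');Z=W[...,2];D=W[...,:2]-O;x=D@ex[:2];y=-D[...,0]*ex[1]+D[...,1]*ex[0]
v,u=np.mgrid[0:420,0:560]
for n,m in(('mid',(v<300)&(abs(y)<12)),):
  for k in np.arange(-50,-32,1):
    q=m&(x>=k)&(x<k+1)
    if q.sum()>3: print(k,np.percentile(Z[q],[5,50,95]).round(1),q.sum(),end=' | ')
for a in(22,18,14,10,6,3,0):
    print(a);goto(*tool(-3.8+6.5*np.sin(np.radians(a)),.7-.7*(22-a)/22,a))
E
```

```text
avgF [ 4.23  0.36  1.63  0.36  0.44 -0.03]
F xyz(printer) [4.49 0.81 1.08] torque [ 0.41  0.42 -0.06] t 9.325 grip 60.593637228012085
meas-cmd in printer axes [ 0.14 -0.02  0.03] rot [-0.0001 -0.0001 -0.0002]
-50 [42.6 43.5 44.5] 92 | -49 [42.7 43.6 44.4] 110 | -48 [42.8 43.3 43.9] 55 | -47 [42.3 42.6 42.7] 8 | -45 [39.6 39.9 40.9] 25 | -44 [39.  50.1 52.7] 208 | -43 [39.2 49.7 52.9] 370 | -42 [39.6 46.8 53.3] 353 | -41 [40.  44.2 54.1] 321 | -40 [40.2 52.3 54.3] 257 | -39 [40.5 53.9 55. ] 133 | -38 [53.4 54.3 55.4] 125 | -37 [53.6 54.8 55.7] 130 | -36 [54.3 55.3 56.4] 126 | -35 [54.8 55.6 56.7] 118 | -34 [55.1 56.1 57. ] 126 | -33 [55.3 56.4 57.5] 118 | 22
turn [-0.0001  0.     -0.0002] shift [ 0.0001 -0.0001 -0.    ] deg 0.0 mm 0.1
18
turn [-0.0001  0.0698 -0.0002] shift [-0.     -0.0001  0.0025] deg 4.0 mm 2.5
14
turn [-0.      0.1397 -0.0002] shift [ 0.0001 -0.0001  0.0051] deg 8.0 mm 5.1
10
turn [-0.000e+00  2.095e-01 -2.000e-04] shift [ 0.0004 -0.0001  0.0077] deg 12.0 mm 7.7
6
turn [-0.000e+00  2.793e-01 -2.000e-04] shift [ 0.0008 -0.0001  0.0103] deg 16.0 mm 10.3
3
turn [-0.000e+00  3.316e-01 -2.000e-04] shift [ 0.0013 -0.0001  0.0122] deg 19.0 mm 12.3
0
turn [-0.00e+00  3.84e-01 -2.00e-04] shift [ 0.0019 -0.0001  0.0141] deg 22.0 mm 14.3
```

```bash
python3 - <<'E'
from st import *
for a in(19,16,13,10,8):
    print(a);goto(*tool(-3.9+6.5*np.sin(np.radians(a)),1.1,a))
E
```

```text
19
turn [-0.0001  0.0524 -0.0002] shift [-0.0001 -0.0001  0.0014] deg 3.0 mm 1.4
16
turn [-1.000e-04  1.047e-01 -2.000e-04] shift [-0.0001 -0.0001  0.0032] deg 6.0 mm 3.2
13
turn [-0.      0.1571 -0.0002] shift [-0.     -0.0001  0.0051] deg 9.0 mm 5.1
10
turn [-0.000e+00  2.095e-01 -2.000e-04] shift [ 0.0002 -0.0001  0.0069] deg 12.0 mm 6.9
8
turn [-0.000e+00  2.444e-01 -2.000e-04] shift [ 0.0003 -0.0001  0.0082] deg 14.0 mm 8.2
```

Converted, 0.0082 m is 0.0103, 0.0069 m is 0.0086, 0.244 rad is 0.0777.

>>> move_arm([
  [0, 0.0083, 0, -0.0001, 0, 0.0006, 0.03],
  [0, 0.0166, 0, -0.0001, 0, 0.0018, 0.03],
  [0, 0.0334, 0, -0.0001, 0, 0.004, 0.03],
  [0, 0.05, 0, 0, 0, 0.0064, 0.03],
  [0, 0.0668, 0, 0.0003, 0, 0.0086, 0.03],
  [0, 0.0777, 0, 0.0004, 0, 0.0103, 0.03],
  [0, 0.0777, 0, 0.0004, 0, 0.0103, 0.03],
  [0, 0.0777, 0, 0.0004, 0, 0.0103, 0.03],
])

```text
clock: 10.38
eef_pos: [500.6, -289.9, 45.3]
tcp_rot: [3.142, 0.14, -0.668]
contact_force: [-3.2, 2.5, -2.4]
opening: 0.4
grasp_force: 60.3
```

```bash
python3 - <<'E'
from st import *
applied([0,.244,0,.0003,0,.0082]);avg(4)
cap('w7');p,W=cloud('w7.npz');Z=W[...,2];D=W[...,:2]-O;x=D@ex[:2];y=-D[...,0]*ex[1]+D[...,1]*ex[0]
v,u=np.mgrid[0:420,0:560];m=(abs(y)<10)&(Z>25)&(Z<75)
for k in np.arange(-50,35,1):
    q=m&(x>=k)&(x<k+1)
    if q.sum()>3 and (k<-30 or k>0): print(k,np.percentile(Z[q],[5,50,95]).round(1),q.sum(),end=' | ')
for a in(6,4,2,1,0):
    print(a);goto(*tool(-3.9+6.5*np.sin(np.radians(a)),.4,a))
E
```

```text
avgF [ 4.02  0.18 -2.51  0.42  0.55  0.  ]
F xyz(printer) [ 4.32  0.87 -2.48] torque [ 0.41  0.53 -0.02] t 10.525 grip 60.31536340713501
meas-cmd in printer axes [ 0.04  0.   -0.11] rot [-0.     -0.0005 -0.0002]
-50 [42.6 43.7 44.8] 96 | -49 [42.5 43.4 44.7] 81 | -48 [42.7 43.5 44.3] 82 | -45 [37.2 38.1 38.9] 74 | -44 [37.  38.1 39. ] 88 | -43 [37.3 38.2 39.1] 90 | -42 [37.2 38.2 39.4] 85 | -41 [37.6 46.9 50.2] 249 | -40 [38.3 44.  50.8] 379 | -39 [38.1 50.  51.2] 154 | -38 [49.7 50.7 51.5] 101 | -37 [50.1 50.9 52. ] 104 | -36 [50.  51.1 52.2] 110 | -35 [50.5 51.3 52.3] 86 | -34 [50.3 51.4 52.2] 97 | -33 [50.6 51.5 52.4] 99 | -32 [50.7 51.6 52.7] 86 | -31 [50.9 51.7 52.8] 98 | 1 [56.2 56.8 57.7] 44 | 2 [55.9 56.9 57.8] 80 | 3 [55.7 57.  58.2] 77 | 4 [56.3 57.2 57.9] 68 | 5 [56.7 57.2 58.1] 57 | 6 [56.5 57.4 58.2] 72 | 7 [56.7 57.6 58.4] 83 | 8 [57.1 57.9 58.6] 53 | 9 [57.  57.8 58.8] 66 | 10 [57.1 57.9 58.5] 58 | 11 [57.2 57.6 58.2] 44 | 12 [57.  57.3 57.4] 11 | 20 [48.9 49.2 49.6] 17 | 21 [48.2 48.9 49.6] 50 | 22 [47.9 49.1 49.5] 48 | 23 [48.2 49.  49.6] 51 | 24 [48.1 48.9 49.5] 39 | 25 [48.2 48.9 49.8] 59 | 26 [48.2 49.3 52.6] 56 | 27 [48.3 50.9 52.3] 115 | 28 [48.5 51.6 52.8] 90 | 29 [48.4 51.7 52.7] 64 | 30 [50.3 52.1 52.7] 35 | 31 [51.3 52.1 53. ] 56 | 32 [51.3 52.1 52.7] 35 | 33 [51.3 52.  52.8] 49 | 34 [51.2 52.1 52.7] 39 | 6
turn [-0.      0.0353 -0.0002] shift [ 0.0001 -0.0001  0.0019] deg 2.0 mm 1.9
4
turn [ 0.      0.0702 -0.0002] shift [ 0.0001 -0.0001  0.0032] deg 4.0 mm 3.2
2
turn [ 0.      0.1051 -0.0002] shift [ 0.0001 -0.0001  0.0045] deg 6.0 mm 4.5
1
turn [ 0.      0.1225 -0.0002] shift [ 0.0001 -0.0001  0.0051] deg 7.0 mm 5.1
0
turn [ 0.      0.14   -0.0002] shift [ 0.0002 -0.0001  0.0057] deg 8.0 mm 5.8
```

Converted, 0.0045 m is 0.0056, 0.0032 m is 0.004, 0.105 rad is 0.0334.

>>> move_arm([
  [0, 0.0057, 0, 0.0001, 0, 0.0013, 0.03],
  [0, 0.0111, 0, 0.0001, 0, 0.0024, 0.03],
  [0, 0.0169, 0, 0.0001, 0, 0.0033, 0.03],
  [0, 0.0223, 0, 0.0001, 0, 0.004, 0.03],
  [0, 0.028, 0, 0.0001, 0, 0.0048, 0.03],
  [0, 0.0334, 0, 0.0001, 0, 0.0056, 0.03],
  [0, 0.0334, 0, 0.0001, 0, 0.0056, 0.03],
  [0, 0.0334, 0, 0.0001, 0, 0.0056, 0.03],
])

```text
clock: 11.58
eef_pos: [500.4, -289.7, 40.9]
tcp_rot: [3.142, 0.035, -0.668]
contact_force: [-4.4, 2.5, -0.3]
opening: 0.399
grasp_force: 60.6
```

```bash
python3 - <<'E'
from st import *
applied([0,.105,0,.0001,0,.0045]);avg(4)
for a in(1,0):
    goto(*tool(-3.9+6.5*np.sin(np.radians(a)),.4,a))
goto(*tool(-3.9,0,0))
E
```

```text
avgF [ 5.1   0.37 -0.21  0.45  0.64  0.02]
F xyz(printer) [ 5.24  0.33 -0.4 ] torque [0.47 0.67 0.03] t 11.725 grip 60.64260005950928
meas-cmd in printer axes [ 0.02  0.03 -0.02] rot [-0.     -0.0001 -0.0001]
turn [ 0.      0.0175 -0.0002] shift [-0.     -0.0001  0.0006] deg 1.0 mm 0.6
turn [ 0.      0.035  -0.0002] shift [-0.0001 -0.0001  0.0012] deg 2.0 mm 1.3
turn [ 0.      0.035  -0.0002] shift [-0.0001 -0.0001  0.0016] deg 2.0 mm 1.6
```

Converted, 0.0012 m is 0.0015, 0.0006 m is 0.0008, 0.035 rad is 0.0111.

>>> move_arm([
  [0, 0.0029, 0, -0.0003, 0, 0.0004, 0.03],
  [0, 0.0057, 0, -0.0004, 0, 0.0008, 0.03],
  [0, 0.0086, 0, -0.0005, 0, 0.0011, 0.03],
  [0, 0.0111, 0, -0.0005, 0, 0.0015, 0.03],
  [0, 0.0111, 0, -0.0005, 0, 0.0015, 0.03],
  [0, 0.0111, 0, -0.0005, 0, 0.0015, 0.03],
])

```text
clock: 12.48
eef_pos: [500.0, -289.4, 39.7]
tcp_rot: [3.142, 0.0, -0.668]
contact_force: [-3.4, 2.3, -0.9]
opening: 0.4
grasp_force: 60.6
```

```bash
cat > top.py <<'E'
from st import *
def top(n):
    cap(n);p,W=cloud(n+'.npz');Z=W[...,2];D=W[...,:2]-O;x=D@ex[:2];y=-D[...,0]*ex[1]+D[...,1]*ex[0]
    v,u=np.mgrid[0:420,0:560];m=(abs(y)<14)&(Z>25)&(Z<75)
    for k in np.arange(-48,30,1):
        q=m&(x>=k)&(x<k+1)
        if q.sum()>3 and (k<-30 or k>8 or k%4==0): print(k,np.percentile(Z[q],[5,50,95]).round(1),q.sum(),end=' | ')
    print()
E
python3 - <<'E'
from top import *
applied([0,.035,0,-.0004,0,.0012]);avg(4);top('w8')
E
```

```text
avgF [ 4.19  0.63 -0.64  0.45  0.69 -0.01]
F xyz(printer) [ 3.38  1.27 -0.08] torque [ 0.48  0.69 -0.05] t 12.625 grip 60.59729218482971
meas-cmd in printer axes [ 0.06  0.01 -0.03] rot [-0.     -0.0001 -0.0002]
-48 [42.7 43.4 44.5] 124 | -47 [42.1 42.6 43. ] 26 | -46 [37.1 37.3 38. ] 24 | -45 [36.1 37.  38. ] 132 | -44 [35.9 36.9 37.7] 119 | -43 [36.  36.8 37.8] 115 | -42 [35.7 36.7 37.9] 127 | -41 [35.8 36.7 37.8] 131 | -40 [35.9 36.9 42.8] 123 | -39 [36.7 43.1 48.1] 570 | -38 [46.7 48.1 48.9] 160 | -37 [47.3 48.3 49.4] 147 | -36 [47.4 48.3 49.5] 135 | -35 [47.5 48.3 49.3] 139 | -34 [47.5 48.5 49.3] 134 | -33 [47.4 48.5 49.4] 142 | -32 [47.6 48.5 49.6] 133 | -31 [47.6 48.5 49.6] 143 | -28 [47.6 48.7 49.4] 133 | -24 [47.6 48.5 49.6] 137 | -20 [47.7 48.6 49.5] 126 | -16 [47.5 48.5 49.5] 123 | -12 [47.9 48.7 49.6] 114 | -8 [47.9 48.6 49.4] 98 | -4 [47.6 48.6 49.5] 112 | 0 [47.9 48.8 49.5] 82 | 4 [47.8 48.7 49.7] 83 | 8 [47.8 48.7 49.7] 104 | 9 [47.7 48.7 49.9] 108 | 10 [47.9 48.9 49.8] 91 | 11 [47.9 48.6 49.5] 83 | 12 [48.  48.7 49.4] 81 | 13 [47.7 48.5 49.2] 77 | 14 [47.6 48.  48.4] 47 | 16 [45.4 47.5 49.4] 117 | 17 [45.  47.7 49.4] 211 | 18 [47.9 48.9 49.9] 98 | 19 [48.  48.9 49.8] 83 | 20 [48.1 48.9 49.6] 75 | 21 [48.  48.9 49.7] 84 | 22 [48.  48.9 49.8] 91 | 23 [48.1 49.  49.9] 82 | 24 [47.9 48.8 49.7] 65 | 25 [48.1 48.7 49.7] 90 | 26 [48.2 49.  52.3] 112 | 27 [48.4 50.4 52.5] 198 | 28 [48.  51.3 52.7] 101 | 29 [48.2 51.9 52.6] 22 |
```

Converted, 0.0006 m is 0.0008, 0.0004 m is 0.0005, 0.004 rad is 0.0013.

>>> move_arm([
  [0, 0.0006, 0, 0, 0, 0.0003, 0.03],
  [0, 0.0013, 0, 0, 0, 0.0005, 0.03],
  [0, 0.0013, 0, 0, 0, 0.0008, 0.03],
  [0, 0.0013, 0, 0, 0, 0.0008, 0.03],
  [0, 0.0013, 0, 0, 0, 0.0008, 0.03],
])

```text
clock: 13.3
eef_pos: [500.1, -289.4, 39.4]
tcp_rot: [3.142, -0.004, -0.668]
contact_force: [-5.7, 2.6, 3.5]
opening: 0.398
grasp_force: 61.2
```

```bash
python3 - <<'E'
from top import *
applied([0,.004,0,0,0,.0006]);avg(4)
E
```

```text
avgF [ 5.65  0.79  3.7   0.54  0.85 -0.03]
F xyz(printer) [5.48 0.83 4.16] torque [ 0.53  0.82 -0.03] t 13.45 grip 61.15721583366394
meas-cmd in printer axes [-0.02  0.01  0.4 ] rot [ 0.      0.0003 -0.0002]
```

Converted, -0.0009 m is -0.0011, -0.0003 m is -0.0004.

>>> move_arm([
  [0, 0, 0, -0.0005, 0, -0.0003, 0.03],
  [0, 0, 0, -0.0011, 0, -0.0004, 0.03],
  [0, 0, 0, -0.0011, 0, -0.0004, 0.03],
  [0, 0, 0, -0.0011, 0, -0.0004, 0.038],
  [0, 0, 0, -0.0011, 0, -0.0004, 0.045],
  [0, 0, 0, -0.0011, 0, -0.0004, 0.055],
  [0, 0, 0, -0.0011, 0, -0.0004, 0.055],
  [0, 0, 0, -0.0011, 0, -0.0004, 0.055],
], grip_force=20)

```text
clock: 14.45
eef_pos: [499.4, -288.8, 39.4]
tcp_rot: [-3.142, -0.004, -0.668]
contact_force: [-0.5, 0.8, -0.6]
opening: 0.642
grasp_force: 0.0
```

```bash
python3 - <<'E'
from top import *
applied([0,0,0,-.0009,0,-.0003]);avg(3);top('w9')
p,R=tool(0,0,0);print(load()[0])
c,e=load();goto(np.array(c)+[0,0,60],down(A-np.pi))
E
```

```text
avgF [ 0.03 -0.11 -0.76  0.01  0.01  0.  ]
F xyz(printer) [-0.51  0.52 -0.51] torque [0.02 0.   0.02] t 14.55 grip 0.0
meas-cmd in printer axes [ 0.1   0.   -0.02] rot [-0.     -0.     -0.0002]
-48 [42.4 43.4 44.4] 131 | -47 [42.  42.6 42.9] 17 | -46 [36.7 37.  38. ] 37 | -45 [35.9 36.9 37.9] 127 | -44 [35.7 36.8 37.9] 131 | -43 [35.9 36.8 38. ] 121 | -42 [35.9 36.7 37.7] 119 | -41 [35.7 36.8 37.7] 129 | -40 [35.8 36.9 37.8] 118 | -39 [35.7 36.9 37.8] 131 | -38 [36.4 41.3 47.4] 434 | -37 [37.2 47.1 48.9] 284 | -36 [47.  48.4 49.3] 156 | -35 [47.6 48.6 49.4] 139 | -34 [47.5 48.5 49.4] 140 | -33 [47.7 48.5 49.6] 144 | -32 [47.7 48.6 49.5] 135 | -31 [47.7 48.6 49.7] 125 | -28 [47.6 48.6 49.6] 126 | -24 [47.8 48.6 49.6] 139 | -20 [47.8 48.7 49.6] 130 | -16 [47.7 48.7 49.5] 125 | -12 [47.8 48.7 49.5] 125 | -8 [48.  48.8 49.6] 113 | -4 [47.7 48.6 49.4] 112 | 0 [47.8 48.8 49.8] 123 | 4 [47.8 49.  49.9] 110 | 8 [48.2 48.9 49.5] 89 | 9 [47.9 48.8 49.6] 91 | 10 [48.  48.9 49.9] 103 | 11 [47.8 49.  50.1] 106 | 12 [47.9 48.9 49.6] 76 | 13 [48.  48.8 49.6] 80 | 14 [47.9 48.7 49.4] 93 | 15 [47.8 48.6 49.2] 73 | 16 [47.7 48.3 49.4] 68 | 17 [47.2 48.5 49.6] 131 | 18 [48.  49.  49.9] 89 | 19 [48.1 48.9 49.6] 89 | 20 [48.1 49.  49.8] 93 | 21 [48.2 48.9 49.9] 79 | 22 [48.1 48.9 49.7] 75 | 23 [48.2 48.9 49.7] 93 | 24 [48.  48.9 49.9] 80 | 25 [48.  49.  49.5] 78 | 26 [48.1 49.  52.3] 103 | 27 [48.2 50.5 52.6] 200 | 28 [48.2 51.3 52.7] 121 | 29 [51.  51.9 52.7] 40 | 
[499.35461017269404, -288.84587812754984, 39.35482378875491]
turn [ 0.     -0.004  -0.0002] shift [ 0.0002  0.     -0.06  ] deg 0.2 mm 60.0
```

Converted, -0.04 m is -0.05, -0.02 m is -0.025, -0.004 rad is -0.0013.

>>> move_arm([
  [0, -0.0013, 0, 0, 0, -0.025, 0.055],
  [0, -0.0013, 0, 0, 0, -0.05, 0.055],
  [0, -0.0013, 0, -0.0125, 0, -0.05, 0.0],
  [0, -0.0013, 0, -0.0194, 0, -0.05, 0.0],
  [0, -0.0013, 0, -0.0194, 0, -0.05, 0.0],
  [0, -0.0013, 0, -0.0194, 0, -0.0313, 0.0],
  [0, -0.0013, 0, -0.0194, 0, -0.0169, 0.0],
  [0, -0.0013, 0, -0.0194, 0, -0.0169, 0.0],
])

```text
clock: 15.6
eef_pos: [486.1, -278.6, 51.0]
tcp_rot: [3.141, 0.003, -0.668]
contact_force: [-0.6, 0.5, -0.1]
opening: -0.001
grasp_force: 0.0
```

```bash
python3 - <<'E'
from top import *
applied([0,-.004,0,-.0155,0,-.0135]);avg(3);print(load()[0],sensors.sense()['opening'])
E
```

```text
avgF [-0.05  0.26  0.42  0.01  0.02 -0.  ]
F xyz(printer) [-0.72  0.69  0.06] torque [ 0.04 -0.01  0.02] t 15.7 grip 0.0
meas-cmd in printer axes [ 0.2   0.02 -0.49] rot [-0.0001 -0.0008 -0.0002]
[487.147291725737, -279.2072030931699, 52.79272987252416] 0.0021076017236173507
```

Converted, 0.0047 m is 0.0059, 0.003 m is 0.0038.

>>> move_arm([
  [0, 0, 0, 0, 0, 0.0013, 0],
  [0, 0, 0, 0, 0, 0.0025, 0],
  [0, 0, 0, 0, 0, 0.0038, 0],
  [0, 0, 0, 0, 0, 0.0046, 0],
  [0, 0, 0, 0, 0, 0.0053, 0],
  [0, 0, 0, 0, 0, 0.0059, 0],
  [0, 0, 0, 0, 0, 0.0059, 0],
])

```text
clock: 16.58
eef_pos: [487.1, -279.1, 48.1]
tcp_rot: [3.142, 0.0, -0.668]
contact_force: [-1.2, 1.0, 0.8]
opening: 0.001
grasp_force: 0.5
```

```bash
python3 - <<'E'
from top import *
applied([0,0,0,0,0,.0047]);avg(3)
E
```

```text
avgF [ 1.09  0.38  0.53  0.06  0.08 -0.01]
F xyz(printer) [0.55 0.27 0.17] torque [ 0.04  0.11 -0.03] t 16.675 grip 0.5329096131026745
meas-cmd in printer axes [ 0.14 -0.    0.02] rot [-0.     -0.0001 -0.0002]
```

Converted, 0.0008 m is 0.001, 0.0006 m is 0.0008.

>>> move_arm([
  [0, 0, 0, 0, 0, 0.0004, 0],
  [0, 0, 0, 0, 0, 0.0008, 0],
  [0, 0, 0, 0, 0, 0.001, 0],
  [0, 0, 0, 0, 0, 0.001, 0],
  [0, 0, 0, 0, 0, 0.001, 0],
])

```text
clock: 17.3
eef_pos: [487.1, -279.1, 48.0]
tcp_rot: [3.142, 0.0, -0.668]
contact_force: [-3.1, 2.3, 11.0]
opening: 0.004
grasp_force: 5.5
```

```bash
python3 - <<'E'
from top import *
applied([0,0,0,0,0,.0008]);avg(3)
# to behind the knob
q=np.r_[O,0]+67*ex
goto([*load()[0][:2],80],down(A-np.pi));goto(q+[0,0,80],down(A-np.pi));goto(q+[0,0,56],down(A-np.pi))
E
```

```text
avgF [ 3.93  0.03 10.76  0.34  0.58  0.04]
F xyz(printer) [ 4.26 -0.07 10.64] torque [0.32 0.55 0.07] t 17.4 grip 5.476178095013893
meas-cmd in printer axes [ 0.1  -0.01  0.75] rot [ 0.     -0.     -0.0001]
turn [ 0.      0.     -0.0002] shift [-0.      0.     -0.0327] deg 0.0 mm 32.7
turn [ 0.      0.     -0.0002] shift [-0.0653 -0.     -0.0327] deg 0.0 mm 73.1
turn [ 0.      0.     -0.0002] shift [-0.0653 -0.     -0.0087] deg 0.0 mm 65.9
```

Converted, -0.0653 m is -0.0816, -0.03 m is -0.0375.

>>> move_arm([
  [0, 0, 0, 0, 0, -0.0188, 0],
  [0, 0, 0, 0, 0, -0.0438, 0],
  [0, 0, 0, -0.0375, 0, -0.0438, 0],
  [0, 0, 0, -0.0816, 0, -0.0413, 0],
  [0, 0, 0, -0.0816, 0, -0.0413, 0],
  [0, 0, 0, -0.0816, 0, -0.025, 0],
  [0, 0, 0, -0.0816, 0, -0.0109, 0],
  [0, 0, 0, -0.0816, 0, -0.0109, 0],
])

```text
clock: 18.4
eef_pos: [435.5, -238.6, 54.6]
tcp_rot: [3.141, 0.002, -0.668]
contact_force: [0.3, 0.1, 0.0]
opening: 0.001
grasp_force: 0.0
```

```bash
python3 - <<'E'
from top import *
applied([0,0,0,-.0653,0,-.0087]);top('w10');avg(3)
E
```

```text
-48 [36.  42.5 44.4] 228 | -47 [35.8 37.8 44. ] 202 | -46 [35.6 36.8 38. ] 105 | -45 [35.8 36.9 37.9] 109 | -44 [35.8 36.9 37.9] 110 | -43 [35.8 36.8 38. ] 108 | -42 [35.6 36.7 37.6] 115 | -41 [35.6 36.7 38. ] 112 | -40 [35.8 36.8 37.8] 61 | -38 [45.3 45.7 46. ] 6 | -37 [46.3 47.4 48.8] 79 | -36 [47.2 48.1 49.2] 119 | -35 [47.1 48.3 49.3] 130 | -34 [47.  48.2 49.4] 126 | -33 [47.5 48.3 49.4] 118 | -32 [47.4 48.4 49.6] 133 | -31 [47.2 48.4 49.5] 133 | -28 [47.4 48.5 49.6] 127 | -24 [47.5 48.4 49.5] 148 | -20 [47.4 48.4 49.5] 124 | -16 [47.3 48.5 49.4] 135 | -12 [47.1 48.3 49.5] 138 | -8 [47.3 48.5 49.5] 124 | -4 [47.2 48.3 49.4] 127 | 0 [47.1 48.3 49.4] 148 | 4 [47.4 48.5 49.7] 124 | 8 [47.4 48.7 49.7] 123 | 9 [47.2 48.3 49.5] 122 | 10 [47.2 48.3 49.5] 121 | 11 [47.5 48.5 49.6] 149 | 12 [47.7 48.5 49.3] 128 | 13 [47.2 48.2 49.3] 141 | 14 [47.3 48.3 49.3] 126 | 15 [47.3 48.3 49.4] 120 | 16 [46.6 47.8 49.3] 126 | 17 [47.6 48.8 49.8] 144 | 18 [47.9 48.9 49.9] 142 | 19 [47.6 48.9 50. ] 128 | 20 [47.8 48.9 49.8] 122 | 21 [47.9 48.9 49.9] 123 | 22 [48.1 48.9 49.9] 119 | 23 [47.9 49.  49.8] 140 | 24 [47.9 48.9 50. ] 129 | 25 [48.  48.8 50. ] 126 | 26 [47.8 48.9 50. ] 133 | 27 [48.  51.  52.6] 190 | 28 [50.7 52.  53.1] 127 | 29 [49.1 52.2 53. ] 139 | 
avgF [ 0.23  0.13 -0.13 -0.03  0.03 -0.01]
F xyz(printer) [ 0.37 -0.08 -0.08] torque [-0.02  0.02 -0.01] t 18.55 grip 0.0
meas-cmd in printer axes [-0.14  0.02 -0.2 ] rot [-0.0001 -0.0004 -0.0002]
```

View pics/w10.png

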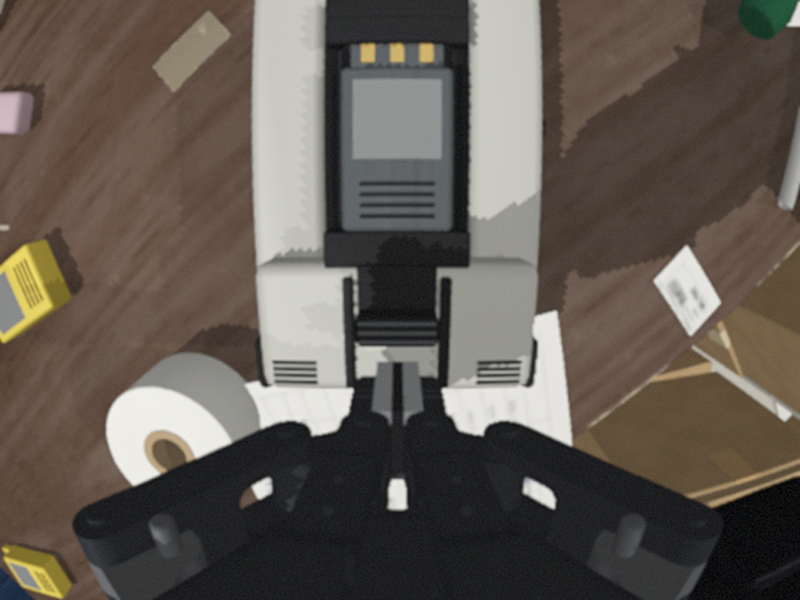

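The pack lies flat against the heel wall, with its top at about 48.3 mm throughout. The closed fingers at (397,370) stand behind the knob at (397,332). Next I'll push the lock.

Converted, 0.018 m is 0.0225, 0.015 m is 0.0188.

>>> move_arm([
  [0, 0, 0, 0.0025, 0, 0, 0],
  [0, 0, 0, 0.005, 0, 0, 0],
  [0, 0, 0, 0.0075, 0, 0, 0],
  [0, 0, 0, 0.0113, 0, 0, 0],
  [0, 0, 0, 0.015, 0, 0, 0],
  [0, 0, 0, 0.0188, 0, 0, 0],
  [0, 0, 0, 0.0225, 0, 0, 0],
  [0, 0, 0, 0.0225, 0, 0, 0],
])

```text
clock: 19.55
eef_pos: [450.4, -250.2, 56.0]
tcp_rot: [-3.142, -0.001, -0.668]
contact_force: [-0.7, -0.2, 0.9]
opening: 0.001
grasp_force: 0.3
```

```bash
python3 - <<'E'
from top import *
applied([0,0,0,.018,0,0]);avg(2)
cap('w11');p,W=cloud('w11.npz');Z=W[...,2];D=W[...,:2]-O;x=D@ex[:2];y=-D[...,0]*ex[1]+D[...,1]*ex[0]
v,u=np.mgrid[0:420,0:560];m=(abs(y)<11)&(v<252)
for a,b in((50.5,54),(60,65)):
    q=m&(Z>a)&(Z<b);print(np.percentile(x[q],[1,3,50,97,99]).round(1),q.sum())
E
```

```text
avgF [ 0.48 -0.06  0.79 -0.02  0.09  0.02]
F xyz(printer) [ 0.5  -0.74  0.64] torque [-0.01  0.08  0.04] t 19.6 grip 0.08006433374248445
meas-cmd in printer axes [-0.48  0.    0.02] rot [ 0.0001  0.0009 -0.0002]
[14.5 14.8 21.6 28.8 29.1] 1436
[28.4 28.6 32.3 36.6 36.9] 961
```

Converted, 0.0047 m is 0.0059, 0.004 m is 0.005.

>>> move_arm([
  [0, 0, 0, 0.0013, 0, 0, 0],
  [0, 0, 0, 0.0025, 0, 0, 0],
  [0, 0, 0, 0.0038, 0, 0, 0],
  [0, 0, 0, 0.005, 0, 0, 0],
  [0, 0, 0, 0.0059, 0, 0, 0],
  [0, 0, 0, 0.0059, 0, 0, 0],
  [0, 0, 0, 0.0059, 0, 0, 0],
])

```text
clock: 20.52
eef_pos: [453.2, -252.5, 55.9]
tcp_rot: [3.141, 0.001, -0.668]
contact_force: [-3.5, 4.5, 3.0]
opening: 0.001
grasp_force: 2.6
```

```bash
python3 - <<'E'
from top import *
applied([0,0,0,.0047,0,0]);avg(3)
cap('w12');p,W=cloud('w12.npz');Z=W[...,2];D=W[...,:2]-O;x=D@ex[:2];y=-D[...,0]*ex[1]+D[...,1]*ex[0]
v,u=np.mgrid[0:420,0:560];m=(abs(y)<11)&(v<252)
for a,b in((50.5,54),(60,65)):
    q=m&(Z>a)&(Z<b);print(np.percentile(x[q],[1,3,50,97,99]).round(1),q.sum())
E
```

```text
avgF [ 4.85 -1.38  3.1   0.6   0.58  0.  ]
F xyz(printer) [ 5.14 -0.87  2.71] torque [ 0.64  0.55 -0.01] t 20.625 grip 2.547153244377114
meas-cmd in printer axes [ 0.58  0.02 -0.09] rot [-0.0001 -0.001  -0.0002]
[11.1 11.3 18.1 25.2 25.4] 1417
[24.9 25.  28.7 32.8 33.1] 937
```

>>> move_arm([
  [0, 0, 0, 0.0004, 0, 0, 0],
  [0, 0, 0, 0.0008, 0, 0, 0],
  [0, 0, 0, 0.0008, 0, 0, 0],
  [0, 0, 0, 0.0008, 0, 0, 0],
])

```text
clock: 21.18
eef_pos: [453.2, -252.5, 55.8]
tcp_rot: [3.141, 0.002, -0.668]
contact_force: [-5.2, 5.0, 5.3]
opening: -0.006
grasp_force: 3.5
```

```bash
python3 - <<'E'
from top import *
applied([0,0,0,.0006,0,0]);avg(3)
E
```

```text
avgF [ 7.08 -1.28  5.21  0.81  0.78  0.02]
F xyz(printer) [ 6.83 -1.95  5.13] torque [ 0.79  0.77 -0.02] t 21.275 grip 3.4969250997528434
meas-cmd in printer axes [ 1.13  0.04 -0.12] rot [-0.0002 -0.002  -0.0002]
```

The tool didn't move under 7 N, so the lock is at its stop. I'll back off and retreat.

Converted, -0.13 m is -0.1625, -0.04 m is -0.05.

>>> move_arm([
  [0, 0, 0, -0.005, 0, 0, 0],
  [0, 0, 0, -0.01, 0, 0, 0],
  [0, 0, 0, -0.01, 0, -0.05, 0],
  [0, 0, 0, -0.0313, 0, -0.125, 0],
  [0, 0, 0, -0.0438, 0, -0.1625, 0],
  [0, 0, 0, -0.0438, 0, -0.1625, 0],
  [0, 0, 0, -0.0438, 0, -0.1625, 0],
  [0, 0, 0, -0.0438, 0, -0.1625, 0],
])

```text
clock: 22.28
eef_pos: [426.2, -231.3, 184.7]
tcp_rot: [3.141, 0.002, -0.668]
contact_force: [0.1, -0.7, -0.1]
opening: 0.004
grasp_force: 0.0
```

```bash
python3 - <<'E'
from top import *
applied([0,0,0,-.035,0,-.13]);avg(2);top('w13')
p,W=cloud('w13.npz');Z=W[...,2];D=W[...,:2]-O;x=D@ex[:2];y=-D[...,0]*ex[1]+D[...,1]*ex[0]
v,u=np.mgrid[0:420,0:560];m=(abs(y)<11)&(v<252)
for a,b in((50.5,54),(60,65)):
    q=m&(Z>a)&(Z<b)&(abs(x)<80);print(np.percentile(x[q],[1,3,50,97,99]).round(1),q.sum())
E
```

```text
avgF [-0.44  0.41 -0.07 -0.01 -0.02  0.02]
F xyz(printer) [-0.34  0.37 -0.03] torque [-0.04 -0.01  0.  ] t 22.325 grip 0.0
meas-cmd in printer axes [ 0.47  0.14 -1.25] rot [-0.0004 -0.002  -0.0001]
-48 [35.8 42.3 44.3] 67 | -47 [36.  37.7 44. ] 56 | -46 [35.6 36.5 37.7] 32 | -45 [36.2 37.1 38.4] 32 | -44 [35.7 36.8 38.3] 32 | -43 [35.5 37.3 38.3] 33 | -42 [35.3 36.5 37.5] 33 | -41 [35.7 36.7 37.8] 32 | -40 [35.7 36.4 37.8] 37 | -39 [36.5 37.5 39. ] 23 | -37 [46.9 47.5 48.3] 27 | -36 [47.3 48.1 49.4] 37 | -35 [47.  48.3 49.4] 38 | -34 [47.2 48.6 49.8] 33 | -33 [47.3 48.3 49.2] 34 | -32 [47.2 48.6 50. ] 35 | -31 [47.1 47.9 49. ] 37 | -28 [47.1 48.3 49.6] 37 | -24 [47.3 48.5 49.5] 36 | -20 [47.3 48.3 49.1] 33 | -16 [47.6 48.5 49.6] 58 | -12 [47.  48.2 49.4] 33 | -8 [47.5 48.6 49.4] 34 | -4 [47.1 48.1 49.3] 50 | 0 [47.2 48.6 49.7] 34 | 4 [47.  48.5 49.5] 32 | 8 [47.6 48.6 49.7] 33 | 9 [47.2 48.6 50.1] 67 | 10 [47.5 48.4 49.3] 33 | 11 [48.8 52.  53. ] 34 | 12 [49.2 51.8 53.2] 34 | 13 [50.2 51.5 53.1] 33 | 14 [50.7 52.1 53. ] 40 | 15 [50.5 52.1 52.9] 56 | 16 [50.8 52.1 53.3] 32 | 17 [50.8 52.1 53.3] 32 | 18 [50.4 52.2 52.9] 33 | 19 [50.3 51.8 53.1] 32 | 20 [50.2 51.9 53. ] 62 | 21 [48.4 51.8 53.3] 33 | 22 [49.6 51.8 53.2] 33 | 23 [49.9 51.9 53.1] 33 | 24 [50.3 52.8 59.6] 59 | 25 [50.8 62.  63.1] 35 | 26 [56.4 62.1 63.4] 33 | 27 [61.9 63.  63.9] 63 | 28 [61.6 62.7 63.7] 32 | 29 [62.1 63.  64.5] 32 | 
[11.6 11.6 20.1 54.1 61.6] 551
[25.4 25.5 29.6 34.5 34.6] 329
```

View pics/w13.png

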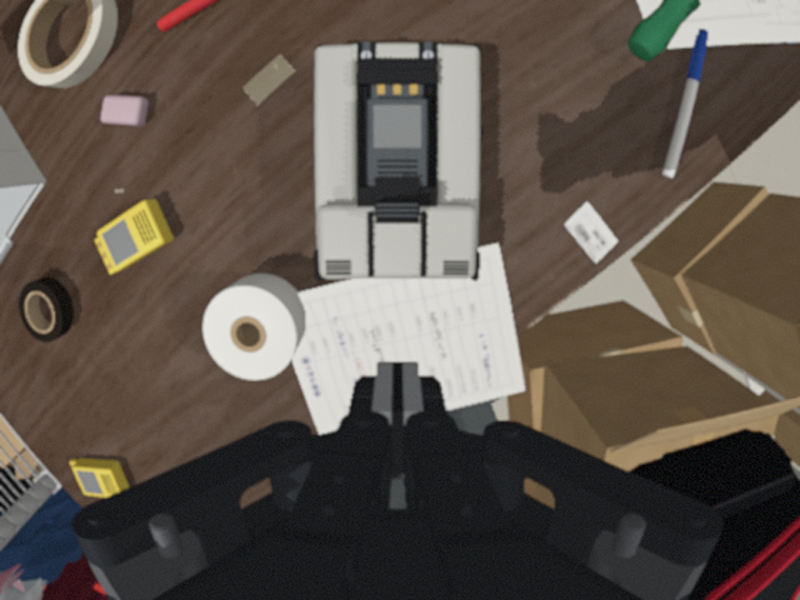

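The lock plate covers the pack's heel with the knob at (397,212), and the roll and screwdriver haven't moved. I'm handing in.

```bash
python3 -c "
from rig import order;print(order.sign_off())"
```

```text
the job is handed in; nothing more can be done
None
```

The battery pack lies flat in the bay, the lock is pushed to its end stop (about 18 mm of travel), and the label roll and screwdriver are untouched; the job is handed in at about 22 s, with no result shown.

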